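# Set up a run-out check on V-blocks

## Robot

A 6-joint arm with a two-finger parallel gripper is mounted at the origin on a cart in front of the work surface, level with it; the furniture and walls round the work are solid. World frame = base frame: x ahead of the robot, y to its left, z up, the work surface at z = 0. Lengths are in m, angles in rad, forces in N, time in s.
With the tool pointing down it reaches from about 0.225 to 0.875 m from the base axis. Payload 3.4 kg.
Tool frame: the origin (TCP) lies on the centre line of the jaws, within the pads' length; the fingertips stand 19 mm ahead of it and the grasp point (between the pads) is the TCP (nose_length is the distance from the TCP to the fingertips, in m); z points along the fingers, y is the direction in which the jaws open and shut (so a half turn about z gives the same grasp; the last joint's range is limited). The gripper opens to 85 mm and grips with 20 to 120 N. Pads are 22 mm wide; open, the fingers measure 114 mm over their backs; the gripper's body (76 mm by 85 mm) begins 54 mm behind the grasp point. The pads swing forward as they close: fully open they stand 13 mm farther back than shut.
Start: joints at [0.989, 0.276, 1.505, -0, 1.361, -0.121], TCP at [0.256, 0.515, 0.225] pointing down, gripper open.
Joint ranges: [-2.89, 2.89], [-0.75, 2.08], [0.22, 2.7], [-1.18, 4.32], [0.11, 2.71], [-2.7, 2.7]. Speed limits (rad/s): [2.57, 2.57, 3.14, 3.14, 3.14, 3.14].

## Interface

Orientations are given as a unit quaternion [w, x, y, z].
In Python, from rig import * gives the robot as it stands.
- The arm moves only by the shell command python3 -m jog 'ROWS' [OPENING] [FORCE]. ROWS is JSON, one flat list of numbers, 6 for each row, row after row: the shift along the tool's x, y, z in mm, then the turn, a rotation vector about the tool's x, y, z in degrees. In form: [tx, ty, tz, wx, wy, wz, tx, ty, tz, wx, wy, wz, ...]. A call has 1 to 10 rows; each row is the pose to reach, as a shift and turn from the pose commanded when the call began, along the tool's axes at that moment; what a row does not reach only later rows make up. A row lasts 1/8 s, in which the tool goes at most 62.5 mm and 10.7 degrees, less where a joint would pass 70% of its speed; a pose out of reach is approached as far as the arm can. A call with a gripper value outside its range is refused whole. OPENING is the closure, from 0 (fully open) to 1 (shut), set as the call begins (- or left out, the last holds). The fingers move at their own pace and stop on an object; FORCE is the grip in N (left out, the last holds). Time passes only in rows, so rows that repeat a pose let the fingers close. It gives the time, the measured TCP pose, the force and the opening at its end, in the units of the state.
- get_state(): the state, without advancing time (a new reading comes with each control period).
- get_image(name): name is "side" or "top"; returns a dict with "frame" (384x512x3 uint8, red, green, blue), "camera_matrix" (3x3 intrinsics, pixels), "rvec" (rotation vector, rad) and "tvec" (3), from world to camera coordinates, as OpenCV has them. Camera axes: x right, y down, z forward; pixel columns grow to the right and rows downward; lengths in m; the calibration is good to about 2 mm. A picture is of the moment at which its call begins. There is no depth.
- sign_off(): hands the job in, once; it reports no verdict.
The state is a dict: "clock": time; "qpos": joint angles; "qd": joint speeds; "effort": joint torques, N m; "position": TCP position; "ee_rot": TCP orientation; "contact_force": force on the tool from outside, world axes, zero at the start; "moment": the same for the moment, N m; "width": finger opening in m.
Only numpy, scipy, OpenCV 4.12 (cv2) and the standard library are available. Lean on these libraries where they do the work, as an engineer would, in place of code of your own. Each camera call takes 0.05 s, during which the arm holds its last target.

## Task

Set up the grey iron plate for a run-out check: stand the two V-blocks on it in one line along its near side, centred left to right, 90 mm apart centre to centre and with their centres 35 mm in from the near edge, Vs running left to right in line with the plate. Then, with the black case's clear lid swung back so that it stays open by itself, lift out the steel test bar and lay it level in both Vs, midway over the pair, with its collar outside the left-hand block. Last, so that nothing knocks it, stand the dial indicator on the plate behind the bar, its stem square to the bar and aimed midway between the blocks, the tip about 8 mm short of the bar; never tip the indicator over, and leave the loose steel sleeve and the yellow bottle standing near where they are.

Things in the scene. Friction and masses are not known exactly. Their poses are not given: they have to be found in the camera images.
- plate: grey cast-iron inspection plate, fixed, 170 mm (its x, away from the robot) x 220 mm (its y) x 25 mm thick, flat top; origin in the centre of its underside, so its top is 25 mm up and its near edge lies at x = -85 mm; y points to the robot's left
- v_block_1: ground steel V-block, 45 mm long (its own x, the way the V runs) x 40 mm wide (y) x 30 mm high, 0.28 kg; one straight V along the middle of its top, about 29 mm wide at the top, bottom of the V 17 mm above the underside; origin in the centre of the underside, z up. Grasp across the 40 mm sides. The two V-blocks are alike and may change places
- v_block_2: ground steel V-block, 45 mm long (its own x, the way the V runs) x 40 mm wide (y) x 30 mm high, 0.28 kg; the same as v_block_1 in all respects
- test_bar: round steel test bar, 18 mm diameter, 0.33 kg, plain from y = -77 to +78 mm along its own y; dark collar of 26 mm diameter at y = 76.5 to 85.5 mm, stub to 88 mm. Origin on its axis: the point to grip and to go midway between the blocks; 29 mm above the V-blocks' undersides once seated. Starts in the case along the case's y, collar to its +y, axis 24 mm above the table. May roll about its own axis
- indicator: dial indicator on a stand, 0.45 kg: dark round foot 50 mm across, 13 mm high; upright post 12 mm in diameter, top 85 mm above the underside: grip it there; in front a flat dial 35 mm across, face up, with a thin level stem along its own -x, tip 85 mm in front of the post's axis, 29 mm above the underside. All but the post is below 40 mm. Origin under the post's axis at the underside
- case: black instrument case with a clear window in its lid, fixed, 100 (x) x 184 (y) x 56 mm high when shut; origin centre of underside, front to -x. Bottom shell: walls 4 mm thick, 36 mm high. The bar lies along y in a foam groove (foam top 26 mm up, 2 mm play each side), its origin at case x = 0, y = -5 mm, amid a finger well 52 (y) x 92 mm (x), floor 6 mm up. Lid hinge along y at x = +52.5, z = 36 mm
- lid (a joint): angle of the case's lid (0.14 kg), 0 shut, 1.75 rad fully back against its stop. Hinge nearly free, balance point about 1.35 rad: let go below about 1.25 rad it falls shut, past about 1.45 rad it falls back to its stop and stays open
- lid_tab (a point): grip point on the lift tab in the middle of the lid's front edge: tab 22 mm wide (case y), 6 mm thick, standing 30 mm out; this point is 20 mm out from the edge in mid thickness, when shut 122.5 mm in front of and 7 mm above the hinge, 43 mm above the table; moves and turns with the lid
- sleeve: bystander: loose turned steel sleeve standing upright, 22 mm in diameter, 46 mm high; origin under its centre; leave it alone
- glue_bottle: bystander: loose yellow glue bottle standing upright, 22 x 34 x 82 mm; origin under its centre; leave it alone

How it is judged:
By the outcome, as a careful person would: the job done as asked, in the order asked, and still so for the second after the job is handed in, with the robot touching nothing.
It also fails if it takes over 128 s, if anything falls off the work surface, if the arm or the gripper's body presses on something with over 40 N, if the wrist force passes 120 N, or if a joint passes its speed limit or range.

## Working session

There is one attempt and no reset: what is moved stays moved. The work goes in short steps, Python scripts to look and compute and a shell command to move; the robot and the scene stay as the last step left them, time stands still between calls to the robot, and variables do not carry over. Pictures are saved under pics/ and viewed, and the job is handed in when it is done.

```bash
ls; mkdir -p pics
python3 - <<'E'
from rig import *
import cv2
print(get_state())
for n in("side","top"):
    d=get_image(n); cv2.imwrite(f"pics/{n}0.png",d["frame"][:,:,::-1])
    print(n,d["camera_matrix"],d["rvec"],d["tvec"])
E
```

```text
pics
{'clock': 0.0, 'qpos': array([ 9.88972877e-01,  2.76588125e-01,  1.50610883e+00, -7.73732838e-06,
        1.36070404e+00, -1.20980129e-01]), 'qd': array([ 0.00065984, -0.00041942, -0.00059694, -0.00207375, -0.00021659,
        0.00044399]), 'effort': array([-1.41737044e-03, -4.16768861e+01, -2.45804429e+01, -4.58241266e-04,
        1.10271786e-02, -6.35451755e-06]), 'position': array([0.25540784, 0.5145694 , 0.22375333]), 'ee_rot': array([-3.07676962e-04,  2.28387177e-01,  9.73569967e-01, -8.50220511e-04]), 'contact_force': array([-0.79256172,  0.27876032,  0.30024231]), 'moment': array([ 0.02280613, -0.00783912, -0.068058  ]), 'width': 0.0852613028282142}
side [[499.79022763   0.         258.26891073]
 [  0.         499.79022763 186.75232393]
 [  0.           0.           1.        ]] [ 2.11959192e+00  1.81072442e-03 -6.77182506e-03] [-0.46986762  0.11081458  1.30383823]
top [[384.97946251   0.         256.85574939]
 [  0.         384.97946251 192.63039706]
 [  0.           0.           1.        ]] [ 2.10808648 -2.14976465  0.21060944] [0.05525145 0.48414716 1.13371867]
```

View pics/side0.png

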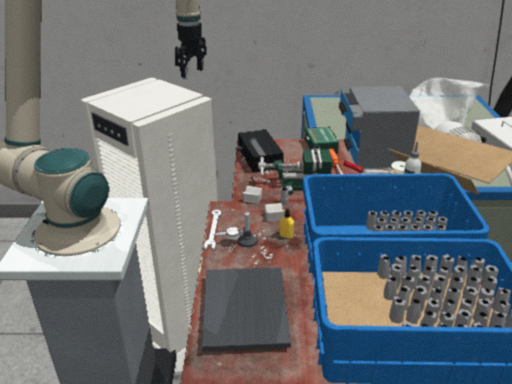

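View pics/top0.png

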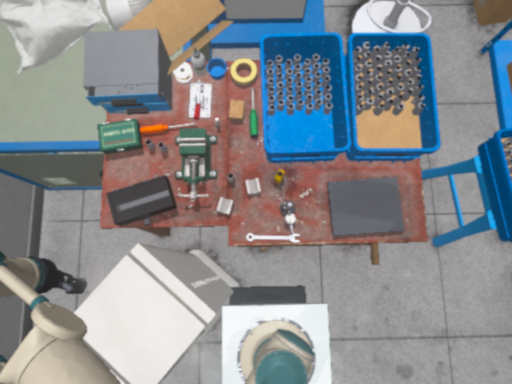

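```bash
cat > h.py <<'E'
import numpy as np, cv2
from rig import *
from scipy.spatial.transform import Rotation as R
def cam(d):
    return d["camera_matrix"],cv2.Rodrigues(np.array(d["rvec"]))[0],np.array(d["tvec"])
def ray(d,uv,z):
    K,Rm,t=cam(d); c=-Rm.T@t; v=Rm.T@np.linalg.solve(K,[uv[0],uv[1],1]); return c+v*(z-c[2])/v[2]
def proj(d,p):
    return cv2.projectPoints(np.array(p,float).reshape(-1,1,3),np.array(d["rvec"]),np.array(d["tvec"]),d["camera_matrix"],None)[0].reshape(-1,2)
def crop(d,name,x0,y0,x1,y1,s):
    f=d["frame"][y0:y1,x0:x1,::-1]
    f=cv2.resize(f,None,fx=s,fy=s,interpolation=cv2.INTER_CUBIC)
    cv2.imwrite(f"pics/{name}.png",f)
def st():
    s=get_state(); q=s["ee_rot"]; M=R.from_quat([q[1],q[2],q[3],q[0]]).as_matrix()
    return s,M
E
python3 - <<'E'
from h import *
d=get_image("top")
crop(d,"t1",95,165,255,245,5); crop(d,"t2",210,165,410,255,4)
d=get_image("side"); crop(d,"s1",195,125,315,275,4); crop(d,"s2",195,220,315,355,4)
E
```

```text
(no output)
```

View pics/t1.png

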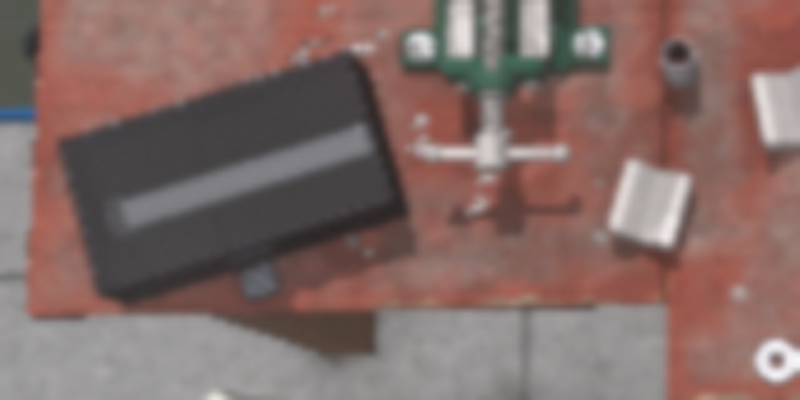

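View pics/t2.png

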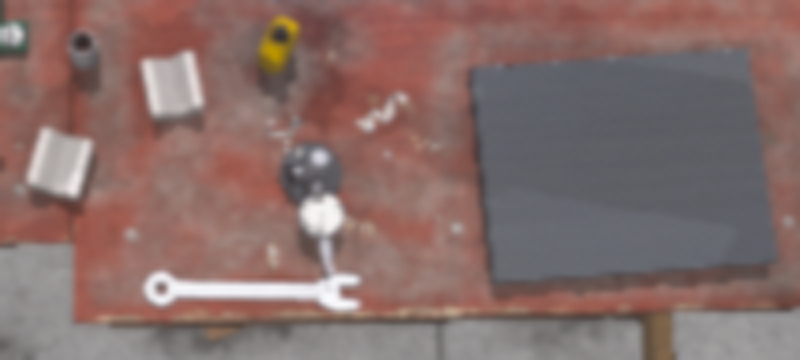

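View pics/s1.png

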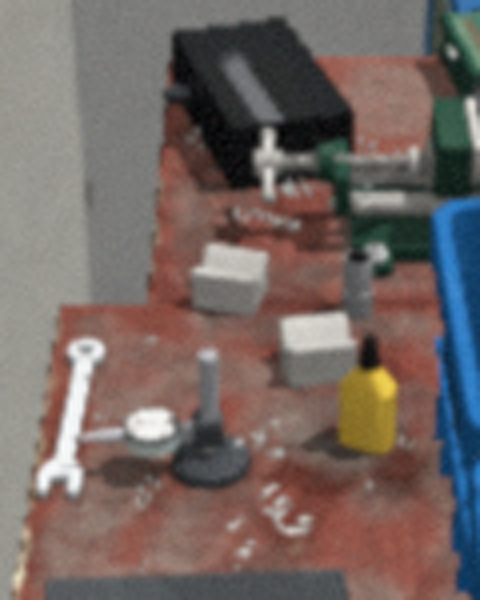

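Run:
```python
from h import *
t=get_image("top"); s=get_image("side")
for d in(t,s):
    K,Rm,tt=cam(d); print("cam",-Rm.T@tt, proj(d,[[.256,.515,.225],[0,0,0]]))
def tri(a,b):
    K,Rm,tt=cam(t);P1=K@np.c_[Rm,tt];K,Rm,tt=cam(s);P2=K@np.c_[Rm,tt]
    X=cv2.triangulatePoints(P1,P2,np.array(a,float).reshape(2,1),np.array(b,float).reshape(2,1));X=(X[:3]/X[3]).ravel();return X, proj(t,X)-a
# cabinet: corners
print("cab right-front corner",tri((137,246),(212,97)), tri((212,315),(148,122)))
# masks
f=cv2.cvtColor(t["frame"],cv2.COLOR_RGB2HSV)
up=lambda x:x
for n,(x0,y0,x1,y1) in dict(plate=(320,165,410,245),b1=(212,193,238,220),b2=(240,175,265,200),case=(98,165,182,230)).items():
    h=f[y0:y1,x0:x1].astype(int)
    print(n,h[...,0].mean(),h[(y1-y0)//2,::6].tolist())
```

```text
cam [0.26741408 0.06120021 1.20312654] [[ 69.96225732 273.59063566]
 [275.61761125 357.0333632 ]]
cam [ 0.47730666 -1.05265466  0.77275228] [[192.81731634  79.01385422]
 [ 78.15818712 229.23001998]]
cab right-front corner (array([0.32758542, 0.35337571, 0.22527625]), array([[-0.46256414, -2.83661783]])) (array([0.16693075, 0.16730149, 0.22854901]), array([[-1.63904329, -7.04190152]]))
plate 65.81277777777778 [[4, 87, 138], [5, 106, 130], [116, 17, 104], [120, 17, 103], [116, 17, 103], [116, 17, 103], [116, 18, 101], [113, 20, 101], [113, 23, 101], [113, 20, 100], [113, 20, 101], [111, 18, 100], [116, 18, 100], [117, 22, 103], [5, 72, 139]]
b1 5.2250712250712255 [[5, 102, 147], [8, 19, 212], [8, 11, 180], [6, 12, 212], [5, 74, 142]]
b2 4.5936 [[5, 78, 144], [3, 42, 164], [4, 11, 188], [3, 10, 219], [5, 69, 137]]
case 63.434981684981686 [[0, 3, 153], [4, 119, 146], [165, 15, 67], [0, 4, 70], [165, 7, 70], [165, 7, 70], [165, 8, 68], [150, 7, 75], [120, 11, 121], [120, 11, 134], [120, 10, 129], [150, 6, 85], [158, 15, 70], [4, 105, 136]]
```

```bash
cat >> h.py <<'E'
def seg(d,box,test,s=6):
    """test(h,s,v)->bool mask on upsampled crop; returns minAreaRect of largest blob, corners in full px, contour"""
    x0,y0,x1,y1=box
    f=cv2.resize(d["frame"][y0:y1,x0:x1],None,fx=s,fy=s,interpolation=cv2.INTER_CUBIC)
    hsv=cv2.cvtColor(f,cv2.COLOR_RGB2HSV).astype(int)
    m=test(hsv[...,0],hsv[...,1],hsv[...,2]).astype(np.uint8)
    m=cv2.morphologyEx(m,cv2.MORPH_OPEN,np.ones((5,5),np.uint8))
    cs,_=cv2.findContours(m,cv2.RETR_EXTERNAL,cv2.CHAIN_APPROX_NONE)
    c=max(cs,key=cv2.contourArea)
    b=(c.reshape(-1,2)+.5)/s-.5+[x0,y0]
    return b,m
def quad(b):
    """4 subpixel corners by fitting lines to the sides of a contour (robust)"""
    h=cv2.convexHull(b.astype(np.float32)).reshape(-1,2)
    box=cv2.boxPoints(cv2.minAreaRect(b.astype(np.float32)))
    L=[]
    # assign each contour pt to nearest box side, middle 70%
    for _ in range(3):
        L=[]
        for i in range(4):
            p,q=box[i],box[(i+1)%4];e=q-p;l=np.linalg.norm(e);e=e/l;n=np.array([-e[1],e[0]])
            a=(b-p)@e;o=abs((b-p)@n)
            k=(a>.15*l)&(a<.85*l)&(o<.12*l+1)
            vx,vy,x,y=cv2.fitLine(b[k].astype(np.float32),cv2.DIST_HUBER,0,.01,.01).ravel()
            L.append(np.cross([x,y,1],[x+vx,y+vy,1]))
        nb=[]
        for i in range(4):
            c=np.cross(L[i-1],L[i]);nb.append(c[:2]/c[2])
        box=np.array(nb)
    return box,L
E
python3 - <<'E'
from h import *
t=get_image("top")
def rep(n,q,z):
    P=np.array([ray(t,p,z) for p in q]);c=P.mean(0)
    e=np.roll(P,-1,0)-P
    print(n,"c",c.round(4),"sides",np.linalg.norm(e,axis=1).round(4),"ang",np.degrees(np.arctan2(e[:,1],e[:,0])).round(1)); print(P[:,:2].round(4).tolist(), q.round(1).tolist())
b,m=seg(t,(318,165,412,245),lambda h,s,v:(s<45));q,_=quad(b);rep("plate",q,.025);cv2.imwrite("pics/m0.png",m*255)
for n,bx in dict(b1=(210,190,240,222),b2=(240,174,266,202)).items():
    b,m=seg(t,bx,lambda h,s,v:(s<48)&(v>120));q,_=quad(b);rep(n,q,.03);rep(n+"z15",q,.015);cv2.imwrite(f"pics/m{n}.png",m*255)
b,m=seg(t,(98,165,182,230),lambda h,s,v:(s<60)&(v<115));q,_=quad(b);rep("case",q,.056);cv2.imwrite("pics/mc.png",m*255)
E
```

```text
plate c [ 0.4411 -0.2894  0.025 ] sides [0.2207 0.1722 0.222  0.1711] ang [ -86.2 -176.8   93.5    2.7]
[[0.5195, -0.1748], [0.5341, -0.3951], [0.3622, -0.4046], [0.3486, -0.183]] [[326.9, 181.8], [396.4, 175.9], [404.3, 230.5], [332.6, 236.4]]
b1 c [0.4493 0.1461 0.03  ] sides [0.0452 0.0442 0.0477 0.0447] ang [ -16.8 -104.7  163.9   72. ]
[[0.4339, 0.1739], [0.4772, 0.1609], [0.466, 0.1182], [0.4201, 0.1314]] [[215.4, 210.7], [219.6, 196.7], [233.5, 200.1], [229.3, 214.9]]
b1z15 c [0.4516 0.1472 0.015 ] sides [0.0458 0.0447 0.0484 0.0452] ang [ -16.8 -104.7  163.9   72. ]
[[0.436, 0.1754], [0.4799, 0.1622], [0.4685, 0.1189], [0.422, 0.1323]] [[215.4, 210.7], [219.6, 196.7], [233.5, 200.1], [229.3, 214.9]]
b2 c [0.5084 0.0578 0.03  ] sides [0.042  0.0474 0.0436 0.0467] ang [ -80.  -168.3   99.2    9.8]
[[0.5279, 0.0829], [0.5352, 0.0415], [0.4888, 0.0319], [0.4819, 0.0749]] [[244.6, 180.3], [257.8, 177.7], [261.3, 192.3], [247.4, 194.7]]
b2z15 c [0.5115 0.0578 0.015 ] sides [0.0426 0.048  0.0441 0.0473] ang [ -80.  -168.3   99.2    9.8]
[[0.5312, 0.0832], [0.5386, 0.0412], [0.4916, 0.0315], [0.4846, 0.0751]] [[244.6, 180.3], [257.8, 177.7], [261.3, 192.3], [247.4, 194.7]]
case c [0.4653 0.3956 0.056 ] sides [0.1865 0.1116 0.1862 0.1094] ang [ -72.7 -162.9  106.6   17.3]
[[0.4904, 0.501], [0.5458, 0.3229], [0.4392, 0.2901], [0.3859, 0.4685]] [[106.2, 193.0], [165.7, 174.1], [175.9, 208.5], [115.3, 227.4]]
```

Run:
```python
import cv2,numpy as np
ims=[cv2.resize(cv2.imread(f"pics/{n}.png"),(390,280)) for n in("m0","mb1","mb2","mc")]
cv2.imwrite("pics/mm.png",np.vstack([np.hstack(ims[:2]),np.hstack(ims[2:])]))
```

```text
(no output)
```

View pics/mm.png

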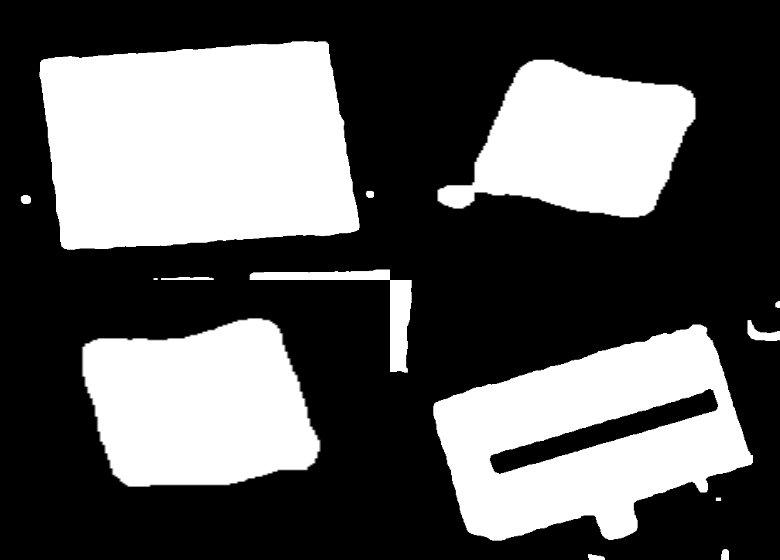

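```bash
cat >> h.py <<'E'
def boxpts(c,yaw,lx,ly,z0,z1):
    a=np.radians(yaw);x=np.array([np.cos(a),np.sin(a)]);y=np.array([-x[1],x[0]])
    o=[]
    for z in(z0,z1):
        for sx,sy in((1,1),(1,-1),(-1,-1),(-1,1)): o.append([*(np.array(c[:2])+sx*lx/2*x+sy*ly/2*y),z])
    return np.array(o)
def overlay(d,name,items,box,s):
    x0,y0,x1,y1=box
    f=cv2.resize(d["frame"][y0:y1,x0:x1,::-1],None,fx=s,fy=s,interpolation=cv2.INTER_CUBIC)
    T=lambda p:tuple(int(round(v)) for v in ((p-[x0,y0])+.5)*s)
    for it in items:
        if len(it)==8:
            p=proj(d,it)
            for a,b in [(0,1),(1,2),(2,3),(3,0),(4,5),(5,6),(6,7),(7,4),(0,4),(1,5),(2,6),(3,7)]: cv2.line(f,T(p[a]),T(p[b]),(0,255,0),1)
        else:
            for p in proj(d,it): cv2.circle(f,T(p),3,(255,0,255),1)
    cv2.imwrite(f"pics/{name}.png",f)
def tri(t,s,a,b):
    P=[]
    for d in(t,s):
        K,Rm,tt=cam(d);P.append(K@np.c_[Rm,tt])
    X=cv2.triangulatePoints(P[0],P[1],np.array(a,float).reshape(2,1),np.array(b,float).reshape(2,1));X=(X[:3]/X[3]).ravel();return X,proj(t,X)-a,proj(s,X)-b
def move(pos,psi,tilt=0):
    """print shift/turn from measured pose to target (tool down, tool y at psi deg)"""
    s,M=st();a=np.radians(psi)
    y=np.array([np.cos(a),np.sin(a),0]);z=np.array([0,0,-1.]);x=np.cross(y,z);T=np.c_[x,y,z]
    if tilt: T=T@R.from_rotvec([0,np.radians(tilt),0]).as_matrix() if not hasattr(tilt,'__len__') else T@R.from_rotvec(np.radians(tilt)).as_matrix()
    d=M.T@(np.array(pos)-s["position"])*1000
    w=np.degrees(R.from_matrix(M.T@T).as_rotvec())
    print("t",s["clock"].round(2) if hasattr(s["clock"],'round') else s["clock"],"pos",s["position"].round(4),"ROW",d.round(1).tolist(),w.round(1).tolist())
E
python3 - <<'E'
from h import *
t=get_image("top"); s=get_image("side")
its=[boxpts((.4417,-.290),3.4,.17,.22,0,.025),boxpts((.450,.147),-16.5,.045,.04,0,.03),boxpts((.5094,.058),10,.045,.04,0,.03),boxpts((.470,.397),17.2,.1,.184,0,.056),np.array([[.403,.376,.043]])]
overlay(t,"o1",its,(95,160,255,250),5);overlay(s,"o2",its,(185,125,315,275),4);overlay(t,"o3",its,(320,160,412,250),6);overlay(s,"o4",its,(195,250,315,370),5)
for p in((290,204.2),):print(tri(t,s,p,(246.75,213.75)))
E
```

```text
(array([ 0.4420667 , -0.05059104,  0.08308446]), array([[-0.03086025, -0.20485935]]), array([[-0.14634177,  0.02808096]]))
```

View pics/o1.png

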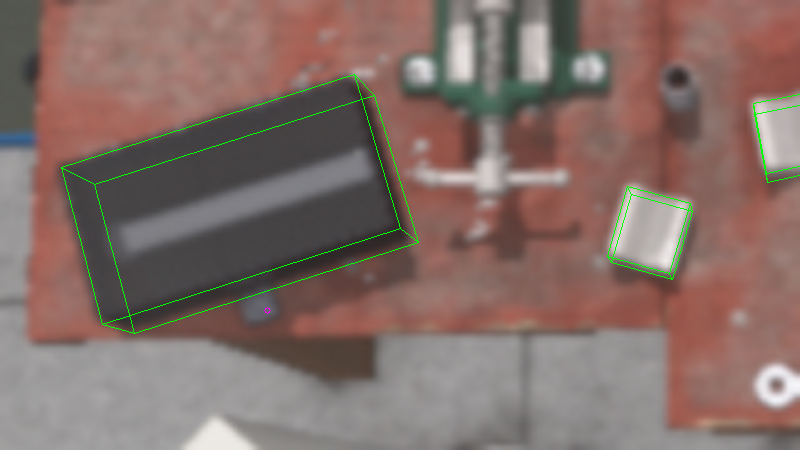

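View pics/o2.png

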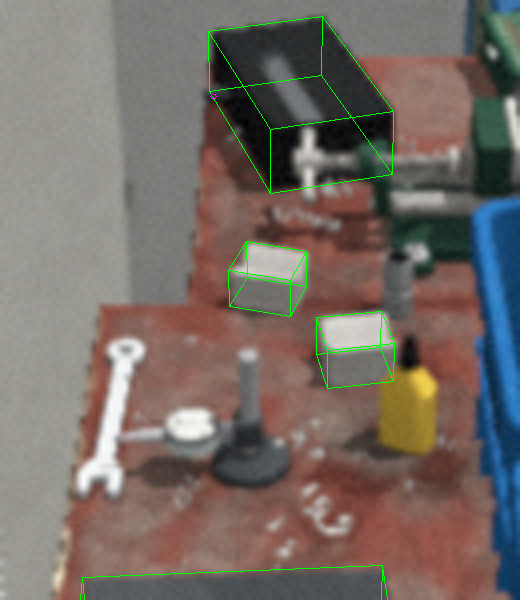

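View pics/o3.png

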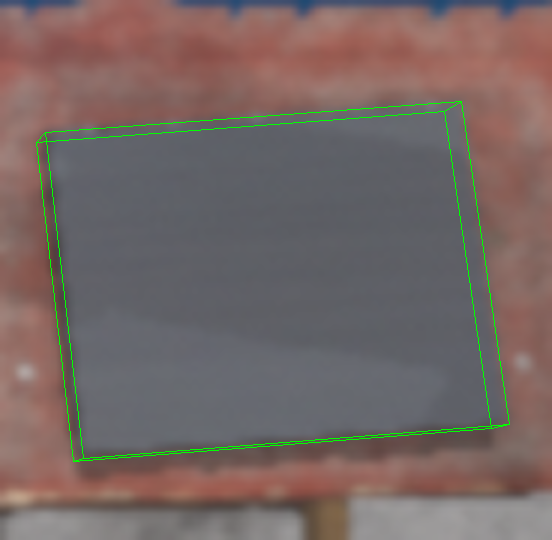

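View pics/o4.png

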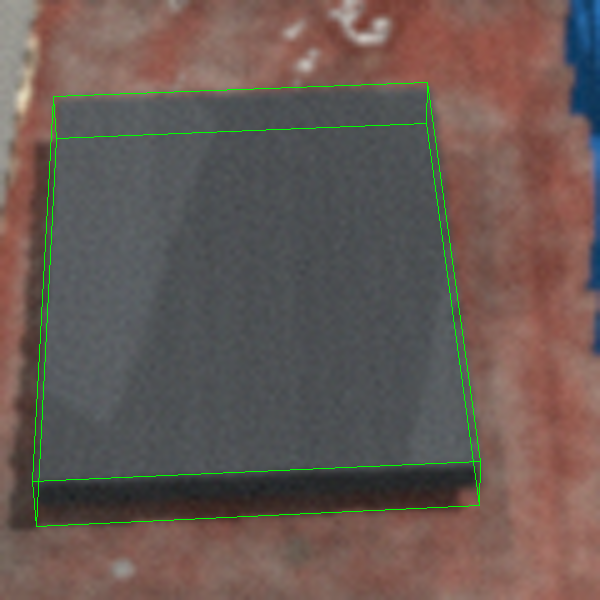

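Run:
```python
from h import *
t=get_image("top"); s=get_image("side")
P=lambda n,a,b:print(n,*[x.round(4) for x in tri(t,s,a,b)])
P("handle",(209,195.6),(261.75,173.75))
P("handle mid",(95+490/5,160+178/5),(185+312/4,125+157/4))
b,m=seg(t,(222,168,240,190),lambda h,s,v:(s<60)&(v<120));print("sleeve top px",b.mean(0),b.min(0),b.max(0),ray(t,b.mean(0),.03))
P("sleeve top",(95+676/5,160+75/5),(185+398/4,125+258/4))
b,m=seg(t,(268,160,292,192),lambda h,s,v:(s>150)&(h>18)&(h<40));print("bottle",b.mean(0),ray(t,b.mean(0),.05))
# foot
b,m=seg(t,(275,195,302,220),lambda h,s,v:(s<70)&(v<110));e=cv2.fitEllipse(cv2.convexHull(b.astype(np.float32)));print("foot",e,ray(t,e[0],.010))
crop(t,"ind",265,190,310,245,12); crop(s,"inds",200,200,270,260,10)
```

```text
handle [0.4784 0.191  0.0558] [[-0.0704 -0.5522]] [[-0.3391  0.0765]]
handle mid [0.4808 0.239  0.0601] [[-0.1618 -1.3151]] [[-0.7816  0.1776]]
sleeve top px [230.70957096 177.92491749] [227.08333333 172.75      ] [234.75 182.25] [0.53615642 0.12620846 0.03      ]
sleeve top [0.5424 0.127  0.0424] [[0.0061 0.0552]] [[ 0.0356 -0.0092]]
bottle [279.42716535 175.05314961] [ 0.53788868 -0.02471916  0.05      ]
foot ((287.3420715332031, 208.66188049316406), (15.205126762390137, 15.383522033691406), 43.50191879272461) [ 0.43883801 -0.04911498  0.01      ]
```

View pics/ind.png

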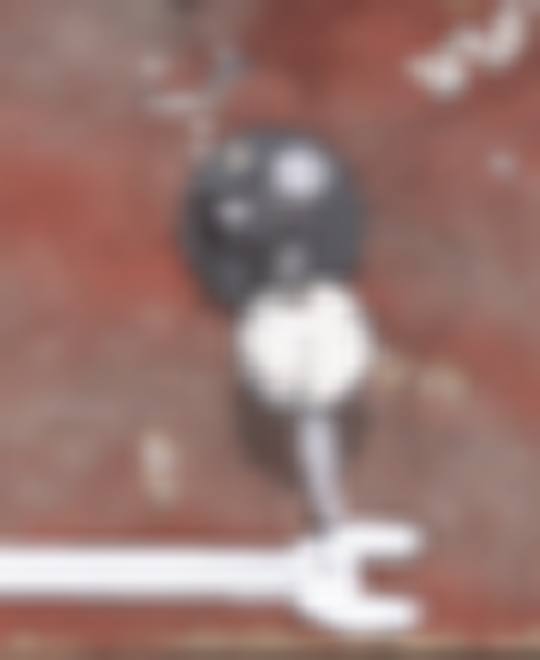

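View pics/inds.png

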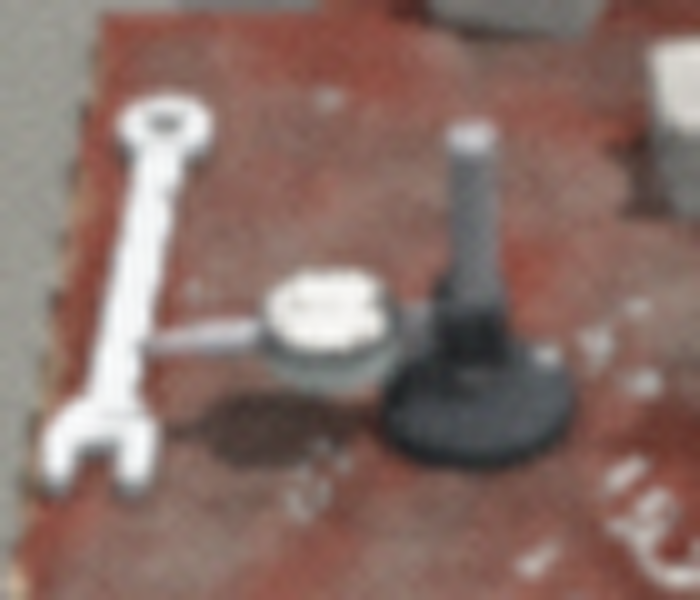

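Run:
```python
from h import *
t=get_image("top")
for p,z in(((290.4,218.3),.038),((292.0,233.8),.029)):print(ray(t,p,z))
move((.255,.515,.32),63.6);move((.45,.147,.32),73.5);move((.45,.147,.12),73.5);move((.45,.147,.023),73.5)
```

```text
[ 0.40502954 -0.05480036  0.038     ]
[ 0.35859335 -0.05883637  0.029     ]
t 0.6 pos [0.2557 0.5151 0.2246] ROW [0.6, -0.3, -95.4] [0.0, -0.0, -0.0]
t 0.6 pos [0.2557 0.5151 0.2246] ROW [-337.7, -243.3, -95.4] [0.0, -0.0, -9.9]
t 0.6 pos [0.2557 0.5151 0.2246] ROW [-337.7, -243.3, 104.6] [0.0, -0.0, -9.9]
t 0.6 pos [0.2557 0.5151 0.2246] ROW [-337.7, -243.3, 201.6] [0.0, -0.0, -9.9]
```

```bash
python3 -m jog '[0,0,-50,0,0,0, 0,0,-95,0,0,0, -60,-43,-95,0,0,0, -110,-80,-95,0,0,-2, -160,-116,-95,0,0,-4, -210,-152,-95,0,0,-6, -260,-188,-95,0,0,-8, -310,-224,-95,0,0,-9.9, -338,-243,-95,0,0,-9.9, -338,-243,-60,0,0,-9.9]' 0.34 60
python3 -c "
from h import *
move((.45,.147,.06),73.5);move((.45,.147,.023),73.5)"
```

```text
clock: 1.85
position: [0.4539, 0.1447, 0.2865]
ee_rot: [0.004, 0.146, 0.989, 0.001]
contact_force: [-0.3, 0.4, -0.2]
width: 0.0565
t 1.85 pos [0.4539 0.1447 0.2865] ROW [6.0, 0.6, 226.4] [0.1, 0.4, -0.3]
t 1.85 pos [0.4539 0.1447 0.2865] ROW [6.2, 0.5, 263.4] [0.1, 0.4, -0.3]
```

```bash
python3 -m jog '[0,0,50,0,0,0, 0,0,100,0,0,0, 0,0,150,0,0,0, 0,0,190,0,0,0, 0,0,210,0,0,0, 0,0,210,0,0,0, 0,0,210,0,0,0]'
python3 -c "
from h import *
move((.45,.147,.023),73.5)
t=get_image('top');s=get_image('side');crop(t,'a1',200,180,250,225,8);crop(s,'a2',220,150,290,220,7)"
```

```text
clock: 2.72
position: [0.4513, 0.1473, 0.0755]
ee_rot: [0.001, 0.143, 0.99, 0.0]
contact_force: [-0.1, 0.5, -0.1]
width: 0.0562
t 2.725 pos [0.4513 0.1473 0.0755] ROW [1.3, -0.7, 52.5] [0.1, 0.1, -0.0]
```

View pics/a2.png

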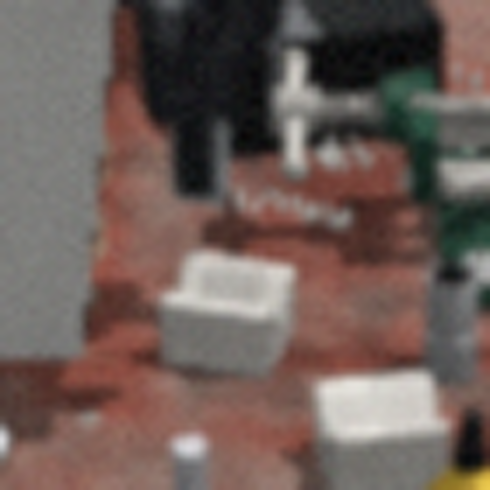

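View pics/a1.png

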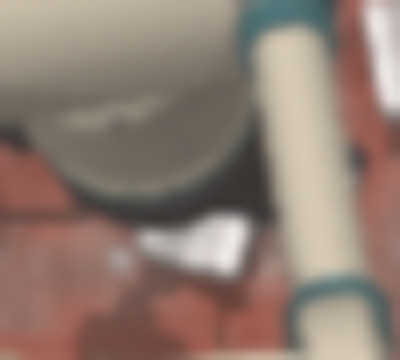

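```bash
python3 -c "
from h import *
s=get_image('side')
p=proj(s,[[.4413,.1177,.0565],[.4413,.1177,.0755],[.459,.176,.0565],[.45,.147,.03],[.448,.147,.0755]]);print(((p-[220,150])*7).round(0),p)"
```

```text
[[196. 259.]
 [195. 217.]
 [242. 184.]
 [220. 277.]
 [213. 179.]] [[247.94955231 186.9643473 ]
 [247.84567429 181.01940515]
 [254.61340957 176.25835099]
 [251.39505273 189.54802794]
 [250.48929044 175.61278797]]
```

```bash
python3 -m jog '[0.5,-0.5,25,0,0,0, 0.5,-0.5,45,0,0,0, 0.5,-0.5,45,0,0,0]'
python3 -c "
from h import *
move((.45,.147,.023),73.5)
t=get_image('top');s=get_image('side');crop(s,'a3',220,150,290,220,7)"
```

```text
clock: 3.25
position: [0.4491, 0.1466, 0.0293]
ee_rot: [-0.001, 0.144, 0.99, -0.0]
contact_force: [-0.5, -0.3, -0.4]
width: 0.0561
t 3.25 pos [0.4491 0.1466 0.0293] ROW [-0.8, 0.6, 6.3] [-0.0, -0.1, -0.0]
```

View pics/a3.png

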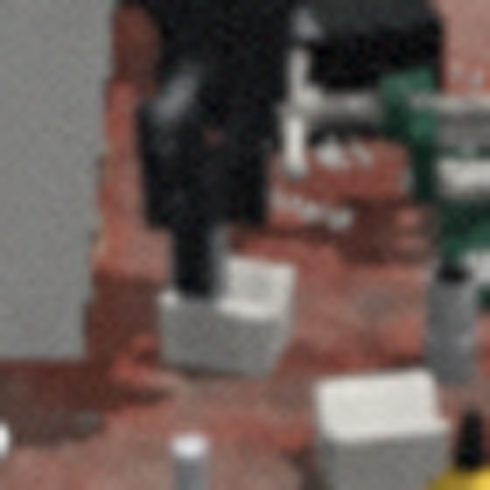

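```bash
python3 -c "
import cv2
f=cv2.imread('pics/side0.png')[20:100,150:240];cv2.imwrite('pics/g0.png',cv2.resize(f,None,fx=7,fy=7,interpolation=cv2.INTER_CUBIC))
from h import *
s=get_image('side')
c=np.array([.256,.515,.225]);y=np.array([.444,.896,0])
print(((proj(s,[c,c+.0425*y,c-.0425*y,c-[0,0,.019]])-[150,20])*7).round(0))"
```

```text
[[300. 413.]
 [349. 386.]
 [249. 441.]
 [303. 452.]]
```

View pics/g0.png

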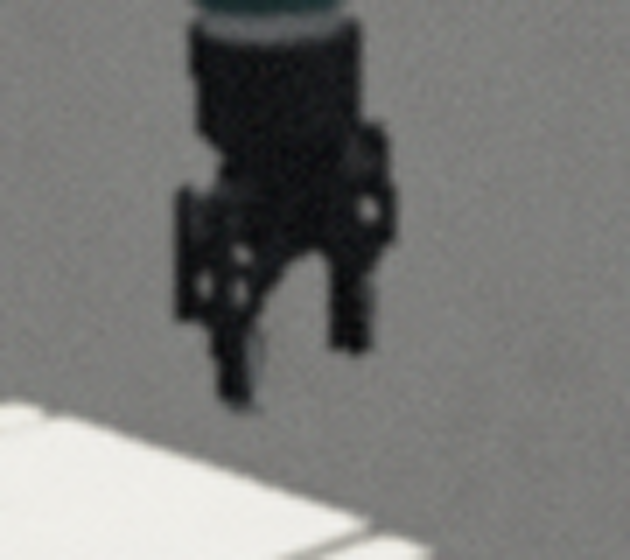

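```bash
python3 -c "
import rig;print([n for n in dir(rig) if not n.startswith('_')]);print(getattr(rig,'nose_length',None))"
python3 -m jog '[0.3,0.3,7,0,0,0, 0.3,0.3,7,0,0,0]'
python3 -m jog '[0,0,0,0,0,0, 0,0,0,0,0,0, 0,0,0,0,0,0, 0,0,0,0,0,0]' 0.6 30
python3 -c "
from h import *
s=get_image('side');crop(s,'a4',220,150,290,220,7)"
```

```text
['MotionError', 'get_image', 'get_state', 'nose_length', 'sign_off']
0.019
clock: 3.65
position: [0.4494, 0.1472, 0.0225]
ee_rot: [-0.0, 0.144, 0.99, 0.0]
contact_force: [-0.0, 1.1, 0.6]
width: 0.0565
clock: 4.15
position: [0.4496, 0.1471, 0.0226]
ee_rot: [0.0, 0.144, 0.99, 0.0]
contact_force: [-0.3, -0.1, 0.5]
width: 0.0344
```

View pics/a4.png

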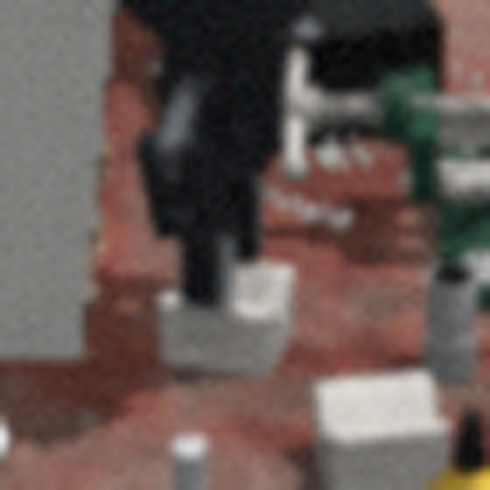

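```bash
for i in 1 2 3 4; do python3 -m jog '[0,0,1.5,0,0,0, 0,0,1.5,0,0,0]' | egrep 'pos|force|width'; done
```

```text
position: [0.4498, 0.1472, 0.0223]
contact_force: [-2.3, -0.8, 10.6]
width: 0.0342
position: [0.4498, 0.1472, 0.0221]
contact_force: [-4.7, -1.2, 23.3]
width: 0.0343
position: [0.4499, 0.1473, 0.022]
contact_force: [-8.4, -1.5, 36.1]
width: 0.0341
position: [0.4499, 0.1473, 0.0219]
contact_force: [-10.5, -2.6, 49.6]
width: 0.0339
```

```bash
python3 -m jog '[0,0,-20,0,0,0, 0,0,-32,0,0,0, 0,0,-32,0,0,0, 0,0,-32,0,0,0]' 0.34 
python3 -m jog '[0,0,10,0,0,0, 0,0,20,0,0,0, 0,0,28,0,0,0, 0,0,36,0,0,0, 0,0,36,0,0,0]'
python3 -c "
from h import *
s=get_image('side');crop(s,'a5',220,150,290,220,7)"
```

```text
clock: 5.7
position: [0.4491, 0.147, 0.0479]
ee_rot: [-0.001, 0.144, 0.99, -0.0]
contact_force: [-1.1, 0.3, 0.2]
width: 0.0564
clock: 6.32
position: [0.449, 0.147, 0.0118]
ee_rot: [-0.001, 0.144, 0.99, -0.0]
contact_force: [-0.0, -0.2, 0.1]
width: 0.0561
```

View pics/a5.png

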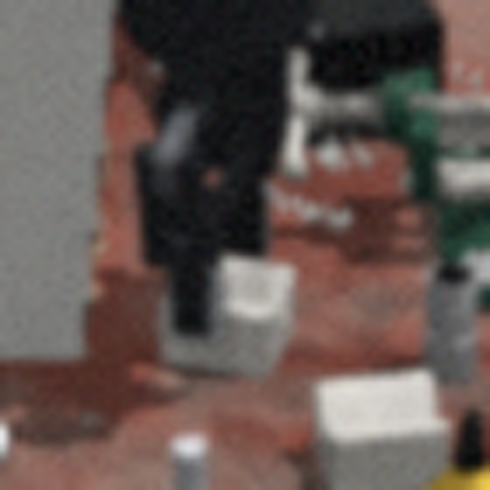

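```bash
python3 -c "
from h import *
s=get_image('side')
print(((proj(s,[[.4443,.128,.015],[.4413,.1177,.03],[.4443,.128,.03],[.40,.1177,.03]])-[220,150])*7).round(0))"
```

```text
[[205. 334.]
 [197. 316.]
 [205. 302.]
 [ 92. 316.]]
```

```bash
python3 -m jog '[-2,0,6,0,0,0, -3,0,11.5,0,0,0, -3,0,11.5,0,0,0, -3,0,11.5,0,0,0]'
python3 -m jog '[0,0,0,0,0,0, 0,0,0,0,0,0, 0,0,0,0,0,0, 0,0,0,0,0,0]' 1 60
python3 -m jog '[0,0,0,0,0,0, 0,0,-15,0,0,0, 0,0,-30,0,0,0, 0,0,-30,0,0,0]' 1 60
python3 -c "
from h import *
s=get_image('side');crop(s,'a6',220,150,290,220,7)"
```

```text
clock: 6.92
position: [0.4532, 0.1467, 0.002]
ee_rot: [0.001, 0.144, 0.99, 0.001]
contact_force: [-1.3, 0.0, 8.3]
width: 0.0563
clock: 7.42
position: [0.4534, 0.1465, 0.0019]
ee_rot: [0.001, 0.144, 0.99, 0.0]
contact_force: [-1.0, 0.0, 9.1]
width: 0.0388
clock: 7.92
position: [0.4529, 0.1463, 0.0313]
ee_rot: [0.001, 0.144, 0.99, 0.0]
contact_force: [0.8, -0.2, -3.8]
width: 0.0386
```

View pics/a6.png

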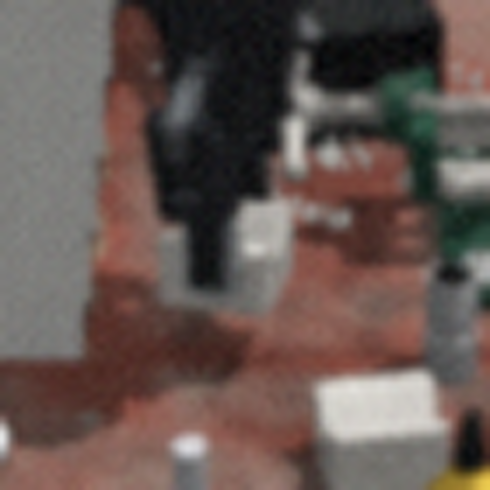

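```bash
python3 -c "
from h import *
move((.453,.1465,.19),73.5);move((.3945,-.3379,.19),3.4);move((.3945,-.3379,.05),3.4)"
```

```text
t 7.975 pos [0.4523 0.1462 0.0307] ROW [-0.6, 0.5, -159.3] [-0.0, -0.0, -0.0]
t 7.975 pos [0.4523 0.1462 0.0307] ROW [-82.1, -480.6, -159.2] [-0.0, -0.0, 70.1]
t 7.975 pos [0.4523 0.1462 0.0307] ROW [-82.1, -480.6, -19.2] [-0.0, -0.0, 70.1]
```

```bash
python3 -m jog '[0,0,-30,0,0,0, 0,0,-80,0,0,0, 0,0,-130,0,0,0, -5,-30,-160,0,0,4, -12,-75,-160,0,0,11, -21,-125,-160,0,0,19, -30,-175,-160,0,0,27, -38,-225,-160,0,0,35, -47,-275,-160,0,0,43, -56,-325,-160,0,0,51]'
python3 -c "
from h import *
move((.3945,-.3379,.19),3.4);move((.3945,-.3379,.05),3.4)"
```

```text
clock: 9.22
position: [0.4128, -0.1824, 0.1898]
ee_rot: [-0.001, 0.558, 0.83, 0.0]
contact_force: [-0.1, -0.3, -2.6]
width: 0.0386
t 9.225 pos [ 0.4128 -0.1824  0.1898] ROW [-137.0, -75.7, -0.4] [-0.1, -0.1, 18.8]
t 9.225 pos [ 0.4128 -0.1824  0.1898] ROW [-137.3, -75.6, 139.6] [-0.1, -0.1, 18.8]
```

```bash
python3 -m jog '[-41,-23,0,0,0,6, -82,-46,0,0,0,12, -117,-66,0,0,0,17, -137,-77,0,0,0,19, -137,-77,20,0,0,19, -137,-77,60,0,0,19, -137,-77,100,0,0,19, -137,-77,135,0,0,19, -137,-77,140,0,0,19, -137,-77,140,0,0,19]'
python3 -c "
from h import *
move((.3945,-.3379,.05),3.4);move((.3945,-.3379,.028),3.4)"
```

```text
clock: 10.48
position: [0.3955, -0.3371, 0.0513]
ee_rot: [-0.0, 0.685, 0.729, 0.0]
contact_force: [0.5, -0.6, -2.0]
width: 0.0387
t 10.475 pos [ 0.3955 -0.3371  0.0513] ROW [-0.7, -1.0, 1.3] [0.0, -0.0, 0.1]
t 10.475 pos [ 0.3955 -0.3371  0.0513] ROW [-0.7, -1.0, 23.3] [0.0, -0.0, 0.1]
```

Look first at the block's in-hand position before lowering.

```bash
python3 -m jog '[-0.7,-1,14,0,0,0, -0.7,-1,14,0,0,0, -0.7,-1,14,0,0,0]'
python3 -c "
from h import *
s=get_image('side');t=get_image('top')
b=boxpts((.3945,-.3379),93.4,.045,.04,.010,.040)
overlay(s,'c1',[b],(190,260,310,360),6);crop(t,'c2',330,170,410,250,7)
move((.3945,-.3379,.028),3.4)"
```

```text
clock: 10.85
position: [0.3943, -0.3382, 0.0374]
ee_rot: [0.0, 0.685, 0.728, 0.0]
contact_force: [0.3, 0.2, -2.8]
width: 0.0386
t 10.95 pos [ 0.3944 -0.3383  0.0375] ROW [0.4, 0.1, 9.5] [0.0, 0.0, 0.1]
```

View pics/c1.png

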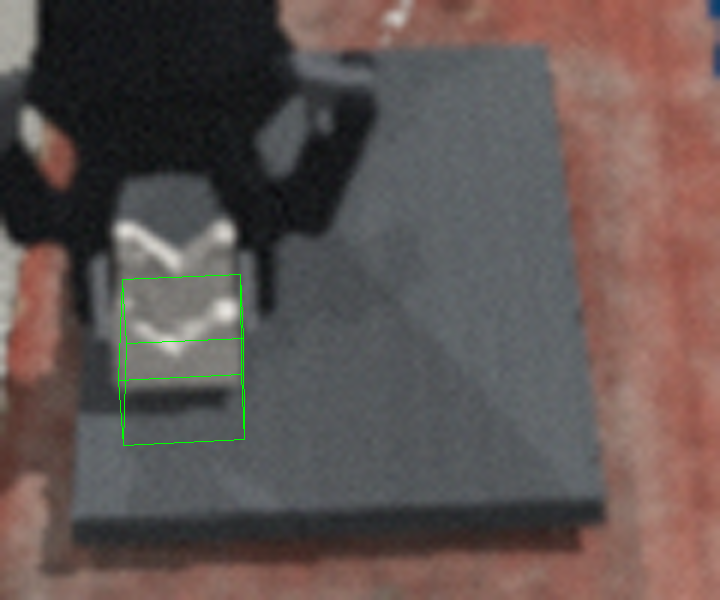

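View pics/c2.png

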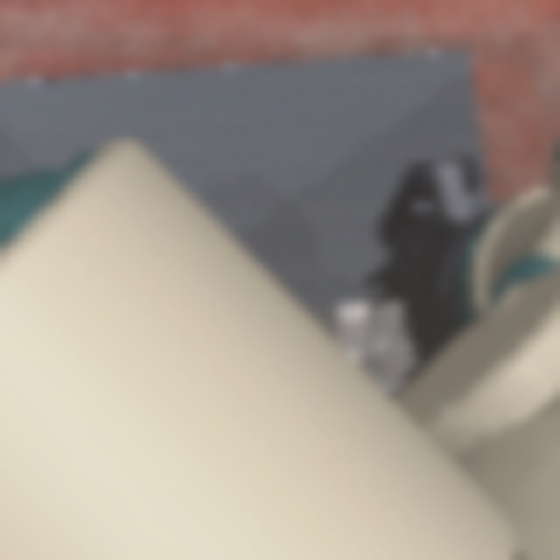

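```bash
python3 -m jog '[0,0,5,0,0,0, 0,0,9,0,0,0, 0,0,9,0,0,0]'
python3 -m jog '[0,0,0.7,0,0,0, 0,0,0.7,0,0,0]'
```

```text
clock: 11.32
position: [0.3939, -0.3377, 0.0276]
ee_rot: [-0.001, 0.685, 0.728, 0.0]
contact_force: [0.1, 0.7, -1.6]
width: 0.0386
clock: 11.58
position: [0.3942, -0.338, 0.0274]
ee_rot: [-0.0, 0.685, 0.728, 0.0]
contact_force: [0.2, -0.2, -3.5]
width: 0.0387
```

```bash
python3 -m jog '[0,0,1,0,0,0, 0,0,1,0,0,0]'
python3 -m jog '[0,0,0,0,0,0, 0,0,0,0,0,0, 0,0,0,0,0,0]' 0.34
python3 -m jog '[0,0,-20,0,0,0, 0,0,-70,0,0,0, 0,0,-120,0,0,0, 0,0,-150,0,0,0]'
python3 -c "
from h import *
move((.3945,-.3379,.19),3.4);move((.5094,.058,.19),-80);move((.5094,.058,.03),-80)"
```

```text
clock: 11.82
position: [0.3943, -0.3381, 0.0269]
ee_rot: [0.0, 0.685, 0.728, 0.0]
contact_force: [-0.2, 0.7, 3.2]
width: 0.0389
clock: 12.2
position: [0.3942, -0.3381, 0.0264]
ee_rot: [0.0, 0.685, 0.728, 0.0]
contact_force: [-0.5, -0.1, -1.0]
width: 0.0563
clock: 12.7
position: [0.3949, -0.3388, 0.179]
ee_rot: [0.002, 0.685, 0.728, -0.0]
contact_force: [0.5, 0.4, 1.1]
width: 0.0564
t 12.7 pos [ 0.3949 -0.3388  0.179 ] ROW [0.9, -0.3, -11.0] [0.1, 0.2, 0.1]
t 12.7 pos [ 0.3949 -0.3388  0.179 ] ROW [389.0, 138.6, -11.8] [0.2, 0.0, 83.5]
t 12.7 pos [ 0.3949 -0.3388  0.179 ] ROW [389.5, 138.2, 148.2] [0.2, 0.0, 83.5]
```

```bash
python3 -m jog '[45,16,0,0,0,9, 95,34,0,0,0,19, 145,52,0,0,0,29, 195,69,0,0,0,39, 245,87,0,0,0,49, 295,105,0,0,0,59, 340,121,0,0,0,69, 375,133,0,0,0,79, 389,138.5,0,0,0,83.5, 389,138.5,20,0,0,83.5]'
python3 -m jog '[0,0,40,0,0,0, 0,0,80,0,0,0, 0,0,90,0,0,0, 0,0,90,0,0,0, 0,0,90,0,0,0]'
python3 -c "
from h import *
s=get_image('side');t=get_image('top')
crop(s,'d1',230,150,320,240,7);crop(t,'d2',330,170,410,250,7)
move((.5094,.058,.03),-80)"
```

```text
clock: 13.95
position: [0.5104, 0.0602, 0.1574]
ee_rot: [0.0, 0.996, 0.088, 0.002]
contact_force: [-0.4, -0.6, -0.6]
width: 0.0565
clock: 14.58
position: [0.5101, 0.0586, 0.0679]
ee_rot: [0.0, 0.996, 0.087, 0.002]
contact_force: [0.1, -0.3, 0.1]
width: 0.0566
t 14.675 pos [0.5099 0.0587 0.0679] ROW [-0.7, 0.6, 37.9] [0.0, -0.2, -0.0]
```

View pics/d1.png

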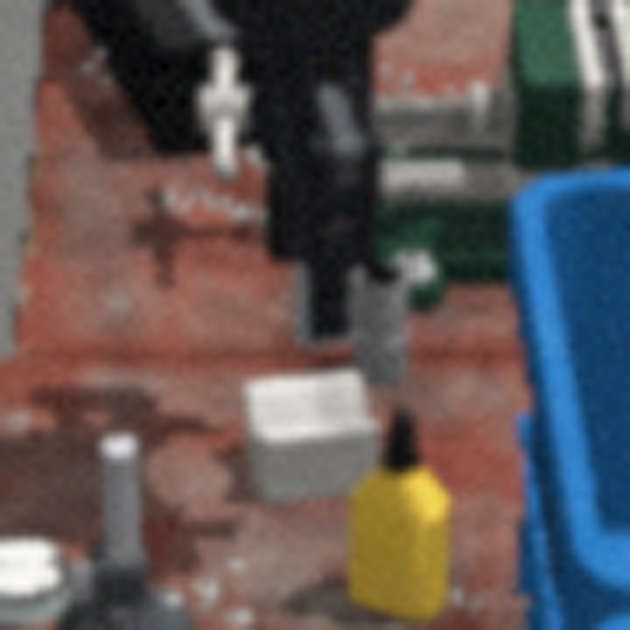

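View pics/d2.png

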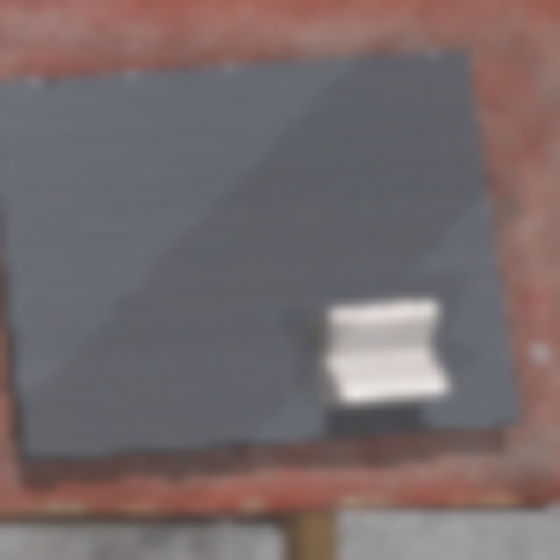

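```bash
python3 -m jog '[-0.5,0.5,30,0,0,0, -0.5,0.5,55,0,0,0, -0.5,0.5,65,0,0,0, -0.5,0.5,65,0,0,0]'
python3 - <<'E'
from h import *
t=get_image("top");s=get_image('side');crop(s,'d3',230,150,320,240,7)
b,m=seg(t,(370,205,402,235),lambda h,s,v:(v>150));q,_=quad(b)
for z in(.055,.025):
    P=np.array([ray(t,p,z) for p in q]);e=np.roll(P,-1,0)-P
    print(P.mean(0).round(4),P[:,:2].round(4).tolist(),np.linalg.norm(e,axis=1).round(4),np.degrees(np.arctan2(e[:,1],e[:,0])).round(1))
E
```

```text
clock: 15.18
position: [0.5085, 0.0581, 0.0016]
ee_rot: [-0.0, 0.996, 0.087, 0.0]
contact_force: [0.1, 0.7, 0.3]
width: 0.0563
[ 0.3933 -0.3348  0.055 ] [[0.4127, -0.3136], [0.4156, -0.355], [0.3739, -0.3592], [0.3712, -0.3116]] [0.0414 0.0418 0.0477 0.0416] [ -86.1 -174.2   93.3   -2.9]
[ 0.3966 -0.3452  0.025 ] [[0.4165, -0.3234], [0.4194, -0.3658], [0.3767, -0.3702], [0.3739, -0.3213]] [0.0425 0.0429 0.049  0.0427] [ -86.1 -174.2   93.3   -2.9]
```

View pics/d3.png

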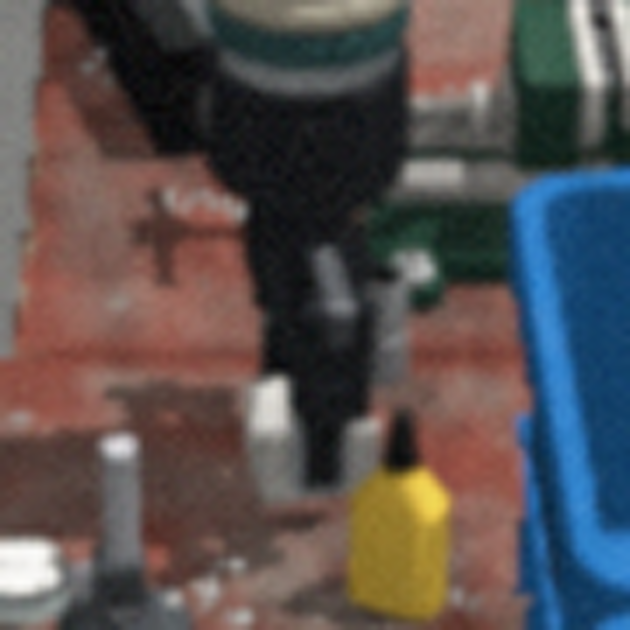

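```bash
python3 -m jog '[0,0,0,0,0,0, 0,0,0,0,0,0, 0,0,0,0,0,0, 0,0,0,0,0,0]' 1 60
python3 -m jog '[0,0,0,0,0,0, 0,0,-20,0,0,0, 0,0,-60,0,0,0, 0,0,-110,0,0,0, 0,0,-160,0,0,0, 0,0,-188,0,0,0, 0,0,-188,0,0,0]'
python3 - <<'E'
from h import *
t=get_image("top");s=get_image('side')
crop(t,"e1",365,195,410,240,14);crop(s,"e2",200,285,260,345,10)
move((.3891,-.2481,.19),3.4);move((.3891,-.2481,.04),3.4)
E
```

```text
clock: 15.78
position: [0.5093, 0.0582, 0.0027]
ee_rot: [0.0, 0.996, 0.087, 0.001]
contact_force: [-1.1, 0.1, 6.6]
width: 0.0387
clock: 16.65
position: [0.5095, 0.0581, 0.1913]
ee_rot: [0.0, 0.996, 0.087, 0.003]
contact_force: [-0.2, -0.4, -2.4]
width: 0.0388
t 16.75 pos [0.5071 0.0581 0.1881] ROW [-169.4, 281.1, -1.6] [-0.1, 0.1, -83.4]
t 16.75 pos [0.5071 0.0581 0.1881] ROW [-169.0, 281.2, 148.4] [-0.1, 0.1, -83.4]
```

View pics/e1.png

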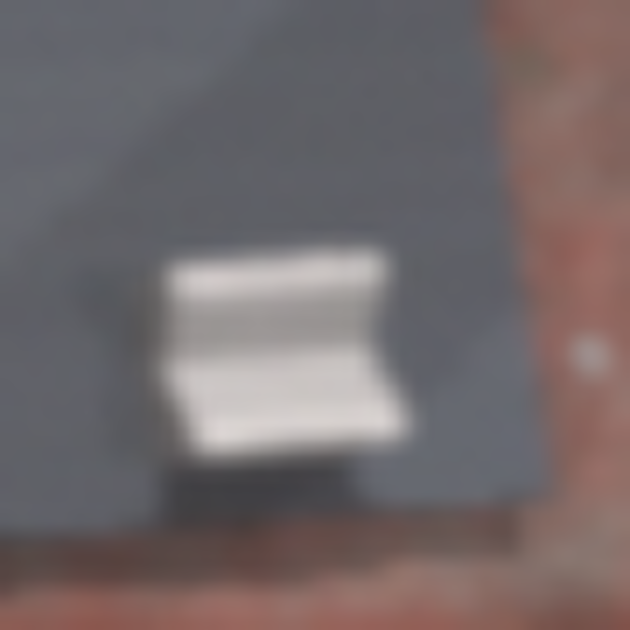

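View pics/e2.png

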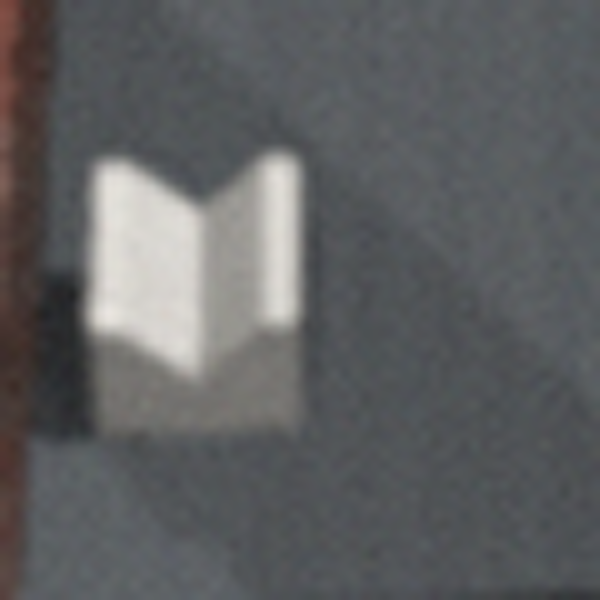

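Run:
```python
from h import *
t=get_image("top");s=get_image('side')
T=lambda v:np.array(v)/14-.5+[365,195]
S=lambda v:np.array(v)/10-.5+[200,285]
print("top",np.array([ray(t,T(v),.055)[:2] for v in((167,268),(389,253),(411,436),(198,455))]).round(4))
print("Vbot top",[ray(t,T(v),.042)[:2].round(4) for v in((163,367),(371,350))])
print("side",np.array([ray(s,S(v),.055)[:2] for v in((90,155),(302,150),(302,325),(90,330))]).round(4),[ray(s,S(v),.025)[:2].round(4) for v in((95,433),(300,430))])
print("Vbot side",[ray(s,S(v),.042)[:2].round(4) for v in((203,200),(197,380))])
# plate corners in side
for n,v in dict(c=0).items():pass
b,m=seg(s,(195,262,315,352),lambda h,s_,v:(s_<55)&(v>60));q,_=quad(b)
P=np.array([ray(s,p,.025) for p in q]);e=np.roll(P,-1,0)-P
print(P.mean(0),P[:,:2].round(4).tolist(),np.linalg.norm(e,axis=1).round(4),np.degrees(np.arctan2(e[:,1],e[:,0])).round(1),q.round(1).tolist())
cv2.imwrite("pics/mp.png",m*255)
```

```text
top [[ 0.4121 -0.313 ]
 [ 0.4144 -0.3612]
 [ 0.3749 -0.3625]
 [ 0.3718 -0.3165]]
Vbot top [array([ 0.3922, -0.3147]), array([ 0.395 , -0.3602])]
side [[ 0.3713 -0.3148]
 [ 0.4139 -0.3134]
 [ 0.4164 -0.3608]
 [ 0.3755 -0.3621]] [array([ 0.3747, -0.3603]), array([ 0.4149, -0.3596])]
Vbot side [array([ 0.3934, -0.3142]), array([ 0.3957, -0.3626])]
[ 0.44255506 -0.29201163  0.025     ] [[0.351, -0.1854], [0.5215, -0.1784], [0.5334, -0.3972], [0.3644, -0.407]] [0.1707 0.2191 0.1693 0.222 ] [   2.3  -86.9 -176.7   93.5] [[205.3, 268.8], [280.6, 266.8], [290.8, 342.6], [201.3, 346.7]]
```

View pics/mp.png

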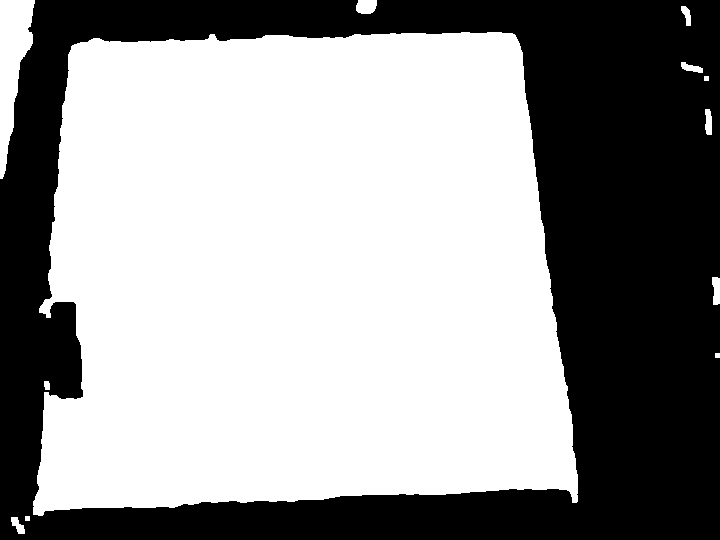

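```bash
python3 -m jog '[-15,25,0,0,0,-6, -32,53,0,0,0,-15, -50,84,0,0,0,-25, -69,114,0,0,0,-35, -87,145,0,0,0,-45, -105,175,0,0,0,-54, -124,206,0,0,0,-63, -142,237,0,0,0,-72, -160,265,0,0,0,-80, -169,281,0,0,0,-83.4]'
python3 -m jog '[0,0,30,0,0,0, 0,0,80,0,0,0, 0,0,120,0,0,0, 0,0,145,0,0,0, 0,0,145,0,0,0, 0,0,145,0,0,0]'
python3 -c "
from h import *
s=get_image('side')
z=st()[0]['position'][2]
b=boxpts((.3887,-.2482),93.4,.045,.04,z-.002,z+.028)
overlay(s,'f1',[b,boxpts((.394,-.338),93.4,.045,.04,.025,.055)],(190,255,310,355),6)
move((.3887,-.2482,.04),3.4)"
```

```text
clock: 18.1
position: [0.3891, -0.2488, 0.1876]
ee_rot: [-0.002, 0.686, 0.728, -0.0]
contact_force: [-0.4, -0.1, -2.6]
width: 0.0384
clock: 18.85
position: [0.3909, -0.2482, 0.0445]
ee_rot: [0.0, 0.686, 0.728, 0.0]
contact_force: [0.6, -0.4, -2.9]
width: 0.0384
t 18.9 pos [ 0.3913 -0.2485  0.0451] ROW [0.5, -2.6, 5.1] [0.1, 0.1, 0.0]
```

View pics/f1.png

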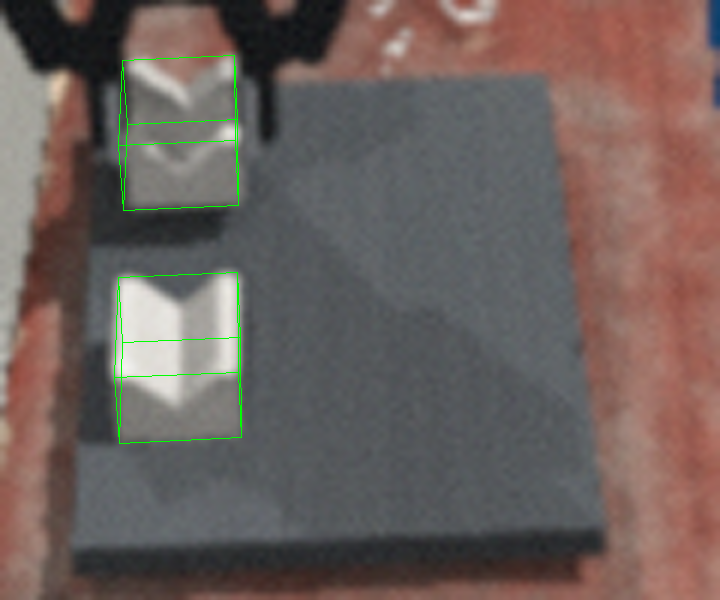

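```bash
python3 -m jog '[0.5,-2.5,8,0,0,0, 0.5,-2.5,15,0,0,0, 0.5,-2.5,17,0,0,0, 0.5,-2.5,17,0,0,0]'
python3 -m jog '[0,0,0.7,0,0,0, 0,0,0.7,0,0,0]'
```

```text
clock: 19.4
position: [0.3877, -0.2473, 0.0277]
ee_rot: [-0.0, 0.686, 0.728, -0.0]
contact_force: [-1.8, 2.5, 2.7]
width: 0.039
clock: 19.65
position: [0.3877, -0.2473, 0.0276]
ee_rot: [-0.0, 0.686, 0.728, -0.0]
contact_force: [-3.0, 0.9, 10.3]
width: 0.0387
```

```bash
python3 -m jog '[0,0,0,0,0,0, 0,0,0,0,0,0, 0,0,0,0,0,0]' 0.34
python3 -m jog '[0,0,-20,0,0,0, 0,0,-70,0,0,0, 0,0,-120,0,0,0, 0,0,-170,0,0,0, 40,0,-200,0,0,0, 90,0,-200,0,0,0, 140,0,-200,0,0,0, 170,0,-200,0,0,0, 170,0,-200,0,0,0]'
python3 - <<'E'
from h import *
t=get_image("top");s=get_image('side')
crop(t,"e3",325,190,410,240,9);crop(s,"e4",200,265,260,345,7)
print(st()[0]["position"])
E
```

```text
clock: 20.02
position: [0.3883, -0.2478, 0.0266]
ee_rot: [0.0, 0.686, 0.728, 0.0]
contact_force: [-0.0, -0.5, 0.2]
width: 0.0563
clock: 21.15
position: [0.3775, -0.0763, 0.2267]
ee_rot: [-0.0, 0.685, 0.729, 0.0]
contact_force: [0.3, -0.5, -0.7]
width: 0.0565
[ 0.37827119 -0.07833039  0.22673606]
```

View pics/e3.png

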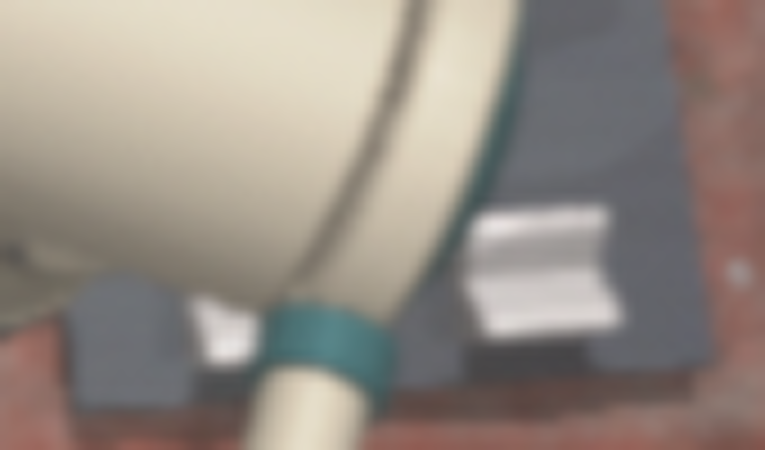

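View pics/e4.png

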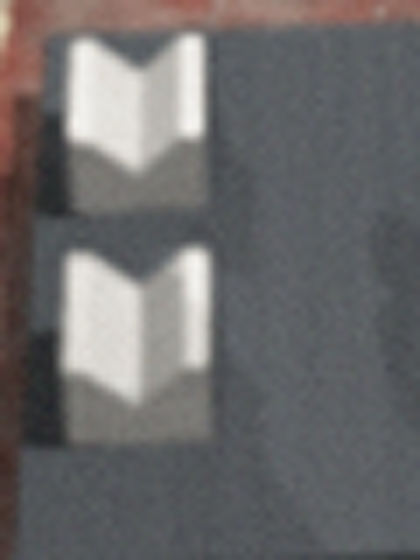

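Run:
```python
from h import *
s=get_image('side')
cv2.imwrite("pics/g1.png",cv2.resize(s["frame"][:300,0:400,::-1],None,fx=2,fy=2))
print(st()[0]["qpos"].round(3),st()[0]["position"])
for z in(.0,.05,.1,.15,.2,.3,.4):print(z,proj(s,[[.5094,.058,z]])[0].round(0),proj(s,[[.378,-.078,z+.2267]])[0].round(0))
```

```text
[-3.850e-01 -1.700e-02  1.853e+00 -1.000e-03  1.305e+00 -4.440e-01] [ 0.37835903 -0.07868824  0.22669798]
0.0 [273. 216.] [217. 168.]
0.05 [273. 201.] [216. 148.]
0.1 [273. 185.] [214. 127.]
0.15 [274. 168.] [213. 105.]
0.2 [274. 150.] [212.  82.]
0.3 [274. 113.] [209.  31.]
0.4 [275.  72.] [206. -24.]
```

View pics/g1.png

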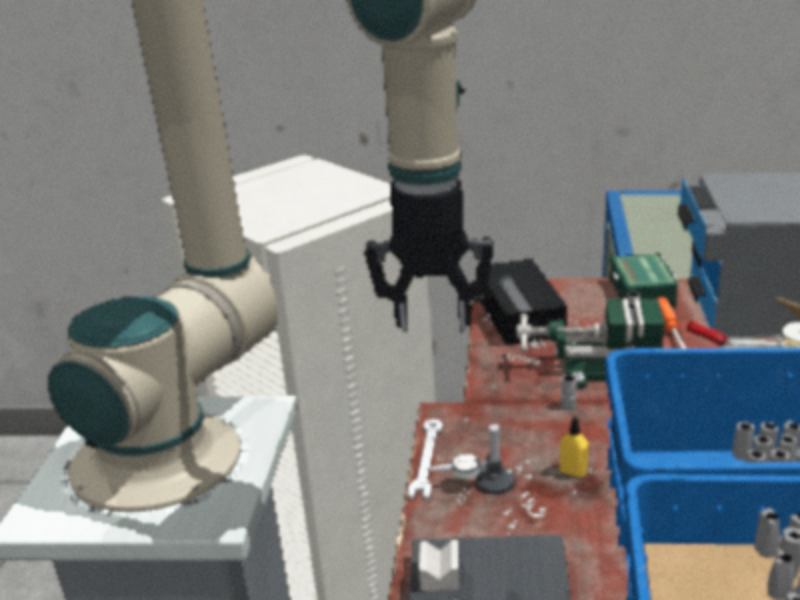

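```bash
python3 -c "
from h import *
move((.403,.376,.21),107.2)"
```

```text
t 21.3 pos [ 0.3784 -0.0787  0.2267] ROW [452.4, 51.5, 16.3] [-0.0, 0.0, -103.8]
```

```bash
python3 -m jog '[40,5,0,0,0,-8, 85,10,0,0,0,-18, 130,15,0,0,0,-28, 175,20,0,0,0,-38, 220,25,0,0,0,-48, 265,30,0,0,0,-58, 310,35,0,0,0,-68, 355,40,0,0,0,-78, 395,45,0,0,0,-88, 430,49,0,0,0,-96]' 0.45
python3 -c "
from h import *
move((.403,.376,.21),107.2);move((.403,.376,.10),107.2)"
```

```text
clock: 22.55
position: [0.403, 0.355, 0.2262]
ee_rot: [0.0, -0.084, 0.996, -0.0]
contact_force: [-0.1, -0.9, 0.1]
width: 0.047
t 22.55 pos [0.403  0.355  0.2262] ROW [-3.5, 20.7, 16.2] [-0.0, 0.0, -7.6]
t 22.55 pos [0.403  0.355  0.2262] ROW [-3.5, 20.7, 126.2] [-0.0, 0.0, -7.6]
```

```bash
python3 -m jog '[-2,12,0,0,0,-5, -3.5,21,20,0,0,-7.8, -3.5,21,60,0,0,-7.8, -3.5,21,100,0,0,-7.8, -3.5,21,126,0,0,-7.8, -3.5,21,126,0,0,-7.8, -3.5,21,126,0,0,-7.8]'
python3 -c "
from h import *
s=get_image('side');t=get_image('top');crop(s,'l1',205,100,285,180,7);crop(t,'l2',100,160,190,240,7)
move((.403,.376,.06),107.2);move((.403,.376,.024),107.2)
print((proj(s,[[.403,.376,.043],[.403,.376,.1]])-[205,100])*7)"
```

```text
clock: 23.42
position: [0.403, 0.3756, 0.1015]
ee_rot: [0.001, -0.149, 0.989, 0.0]
contact_force: [0.4, -0.3, 0.3]
width: 0.047
t 23.525 pos [0.4029 0.376  0.1021] ROW [-0.0, -0.1, 42.1] [0.1, 0.2, -0.0]
t 23.525 pos [0.4029 0.376  0.1021] ROW [0.1, -0.1, 78.1] [0.1, 0.2, -0.0]
[[229.57136825 339.19601229]
 [226.33268938 225.76952091]]
```

View pics/l1.png

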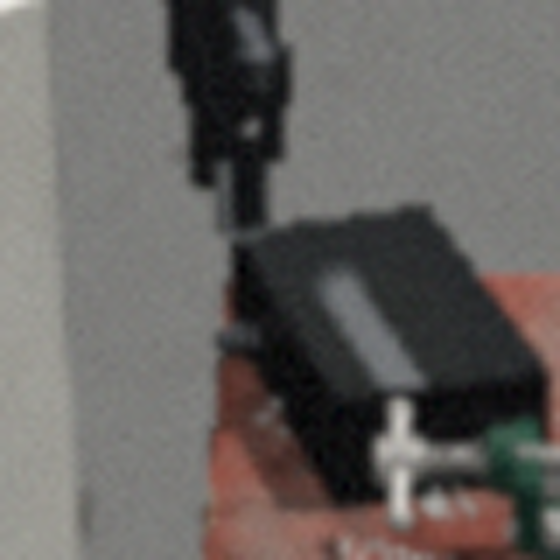

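View pics/l2.png

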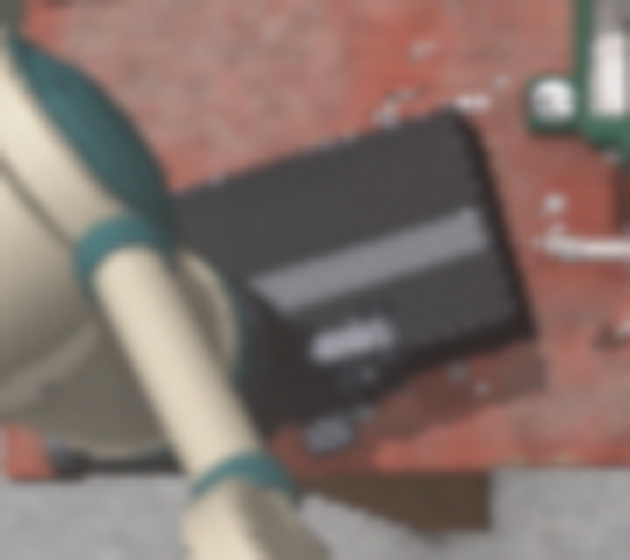

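```bash
python3 -m jog '[0,0,35,0,0,0, 0,0,60,0,0,0, 0,0,78,0,0,0, 0,0,78,0,0,0]'
python3 -c "
from h import *
s=get_image('side');t=get_image('top');crop(s,'l3',205,100,285,180,7);crop(t,'l4',110,170,190,240,7)"
```

```text
clock: 24.02
position: [0.4013, 0.3754, 0.0226]
ee_rot: [-0.0, -0.15, 0.989, -0.0]
contact_force: [-0.5, 0.1, 1.3]
width: 0.0468
```

View pics/l3.png

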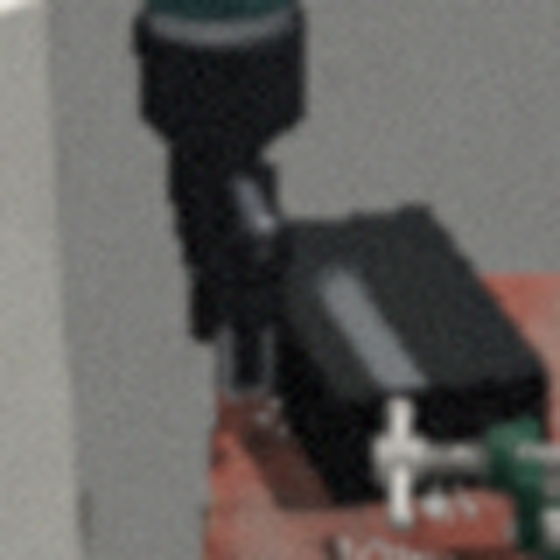

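View pics/l4.png

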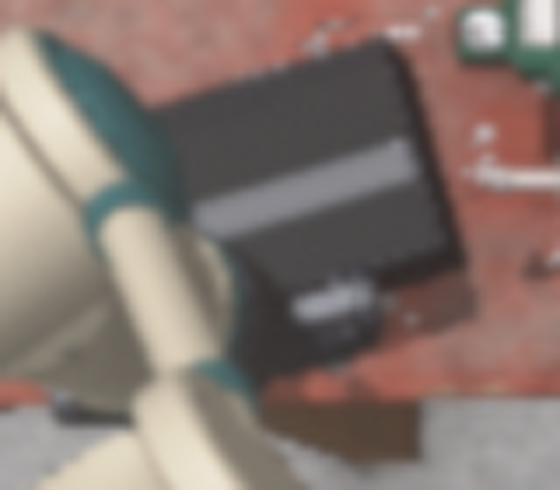

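```bash
python3 -m jog '[0,0,0,0,0,0, 0,0,0,0,0,0, 0,0,0,0,0,0, 0,0,0,0,0,0]' 1 35
python3 -m jog '[-1.5,0,-10,0,-2,0, -4,0,-20,0,-5,0, -8,0,-31,0,-7,0, -13,0,-42,0,-10,0, -13,0,-42,0,-10,0]'
python3 -c "
from h import *
s=get_image('side');t=get_image('top');crop(s,'l5',205,70,285,180,6)"
```

```text
clock: 24.62
position: [0.4013, 0.3797, 0.0246]
ee_rot: [0.001, -0.148, 0.989, 0.004]
contact_force: [-4.7, 9.7, 3.7]
width: 0.0207
clock: 25.25
position: [0.4154, 0.3841, 0.0674]
ee_rot: [0.09, -0.148, 0.985, 0.018]
contact_force: [-0.3, 12.1, -3.0]
width: 0.0208
```

View pics/l5.png

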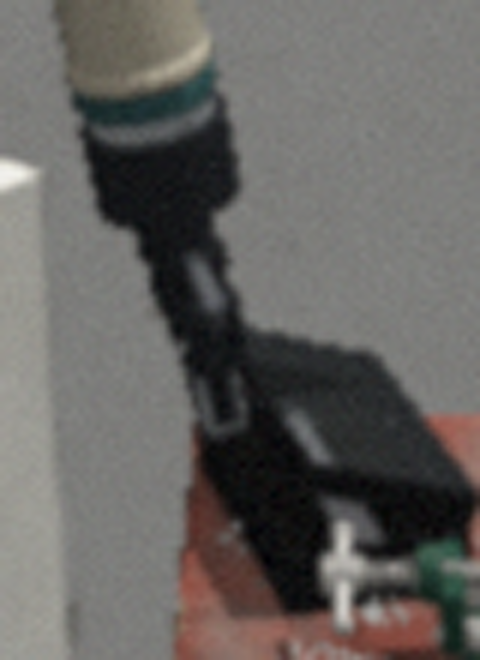

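Run:
```python
import numpy as np
c=np.cos(np.radians(10));s=np.sin(np.radians(10))
for th,dx,dz,al in[(25,19,51.5,12.5),(30,25.1,61.1,15),(35,32,70,17.5),(40,40,78.3,20),(45,49,86,22.5),(50,57.7,93.3,25),(55,67,100,27.5),(60,77.3,105.3,30),(67,92.3,111.9,34),(75,109.9,117.3,38),(80,121.1,119.6,40),(85,132.4,121,43),(90,143.5,121,45)]:
    vx,vz=-(dx-13),-(dz-42)
    print(th,round(c*vx+s*vz,1),round(-s*vx+c*vz,1),-(al-10))
```

```text
25 -7.6 -8.3 -2.5
30 -15.2 -16.7 -5
35 -23.6 -24.3 -7.5
40 -32.9 -31.1 -10
45 -43.1 -37.1 -12.5
50 -52.9 -42.8 -15
55 -63.3 -47.7 -17.5
60 -74.3 -51.2 -20
67 -90.2 -55.1 -24
75 -108.5 -57.3 -28
80 -119.9 -57.6 -30
85 -131.3 -57.1 -33
90 -142.2 -55.1 -35
```

```bash
python3 -m jog '[-7.6,2,-8.3,0,-2.5,0, -15.2,3.5,-16.7,0,-5,0, -23.6,3.5,-24.3,0,-7.5,0, -32.9,3.5,-31.1,0,-10,0, -43.1,3.5,-37.1,0,-12.5,0, -52.9,3.5,-42.8,0,-15,0, -52.9,3.5,-42.8,0,-15,0]'
python3 -c "
from h import *
s=get_image('side');crop(s,'l6',205,50,285,180,5);print(st()[0]['contact_force'])"
```

```text
clock: 26.22
position: [0.4547, 0.3962, 0.1166]
ee_rot: [0.214, -0.146, 0.965, 0.033]
contact_force: [-3.8, 5.0, 0.3]
width: 0.0207
[-4.63160591  3.82371183  1.40210019]
```

View pics/l6.png

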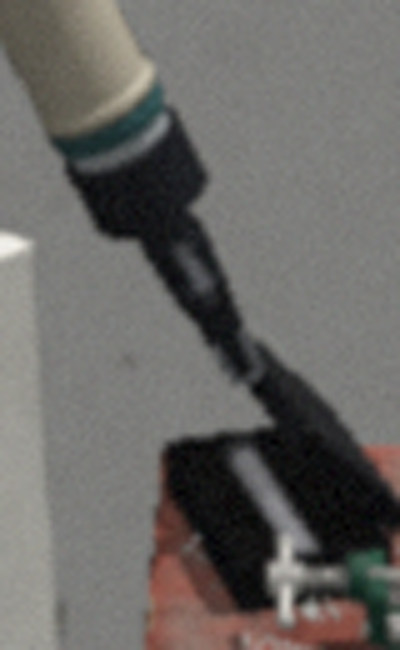

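Run:
```python
import numpy as np
c=np.cos(np.radians(25));s=np.sin(np.radians(25))
for th,dx,dz,al in[(55,67,100,27.5),(60,77.3,105.3,30),(65,88,110.2,32.5),(70,99,114,35),(75,109.9,117.3,38),(80,121.1,119.6,40),(85,132.4,121,43),(90,143.5,121,45),(95,154,120.5,47)]:
    vx,vz=-(dx-57.7),-(dz-93.3)
    print(th,round(c*vx+s*vz,1),round(-s*vx+c*vz,1),-(al-25))
```

```text
55 -11.3 -2.1 -2.5
60 -22.8 -2.6 -5
65 -34.6 -2.5 -7.5
70 -46.2 -1.3 -10
75 -57.5 0.3 -13
80 -68.6 3.0 -15
85 -79.4 6.5 -18
90 -89.5 11.2 -20
95 -98.8 16.0 -22
```

```bash
python3 -m jog '[-11.3,0,-2.1,0,-2.5,0, -22.8,0,-2.6,0,-5,0, -34.6,0,-2.5,0,-7.5,0, -46.2,0,-1.3,0,-10,0, -57.5,0,0.3,0,-13,0, -68.6,0,3,0,-15,0, -79.4,0,6.5,0,-18,0, -89.5,0,11.2,0,-20,0, -89.5,0,11.2,0,-20,0]'
python3 -c "
from h import *
s=get_image('side');crop(s,'l7',205,50,285,180,5);print(st()[0]['contact_force'])"
```

```text
clock: 27.4
position: [0.5385, 0.4221, 0.1498]
ee_rot: [0.37, -0.139, 0.917, 0.056]
contact_force: [-1.9, 3.6, -7.6]
width: 0.0206
[-0.55380344  3.66448677 -8.25414714]
```

View pics/l7.png

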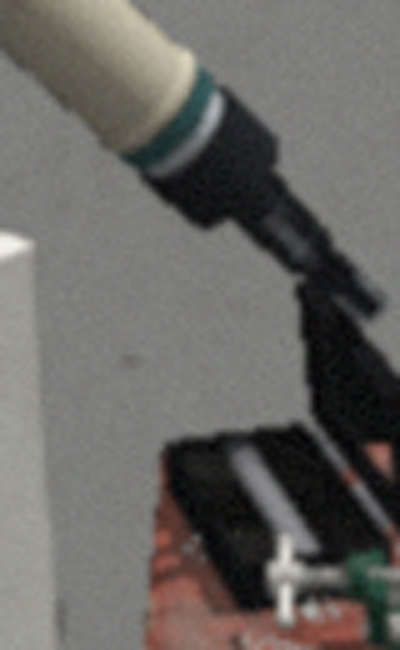

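```bash
python3 -m jog '[-3.5,0,4,0,-1,0, -7,0,8,0,-2,0, -7,0,8,0,-2,0]'
python3 -m jog '[0,0,0,0,0,0, 0,0,0,0,0,0, 0,0,0,0,0,0, 0,0,0,0,0,0, 0,0,0,0,0,0]' 0.45 30
python3 -c "
from h import *
s=get_image('side');crop(s,'l8',205,50,305,180,5);print(st()[0]['contact_force'])"
```

```text
clock: 27.82
position: [0.5469, 0.4245, 0.1513]
ee_rot: [0.372, -0.139, 0.916, 0.055]
contact_force: [-2.5, 5.1, -28.0]
width: 0.0203
clock: 28.45
position: [0.5515, 0.4272, 0.1606]
ee_rot: [0.379, -0.138, 0.913, 0.058]
contact_force: [-0.1, 0.4, -0.5]
width: 0.0465
[-0.04417619 -0.03448908 -0.56837654]
```

View pics/l8.png

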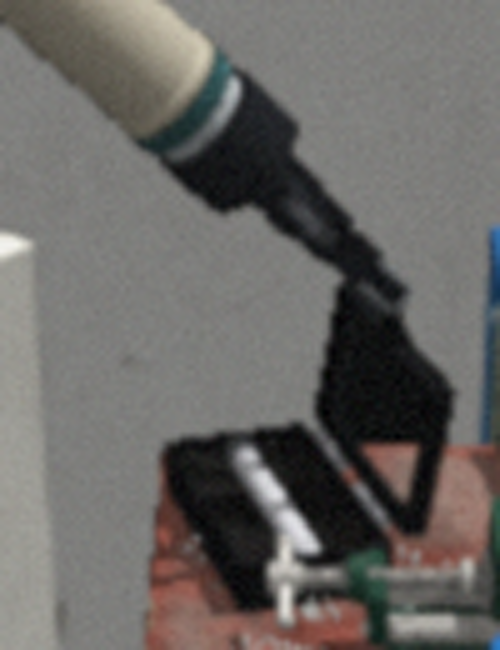

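```bash
python3 -m jog '[0,0,-15,0,0,0, 0,0,-45,0,0,0, 0,0,-90,0,0,0, 0,0,-120,0,0,0, 0,0,-120,0,0,0]'
python3 -c "
from h import *
s=get_image('side');t=get_image('top');crop(s,'l9',205,60,305,180,5);crop(t,'l10',90,130,210,240,6);move((.46,.41,.25),107.2)"
```

```text
clock: 29.12
position: [0.4696, 0.4025, 0.2471]
ee_rot: [0.38, -0.138, 0.913, 0.059]
contact_force: [0.2, 0.5, 0.9]
width: 0.0471
t 29.225 pos [0.4702 0.4021 0.2446] ROW [1.4, 10.6, -9.1] [0.0, 45.0, 0.0]
```

View pics/l9.png

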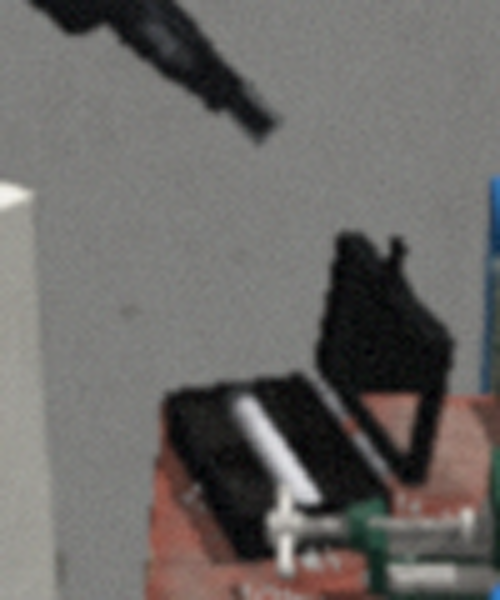

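View pics/l10.png

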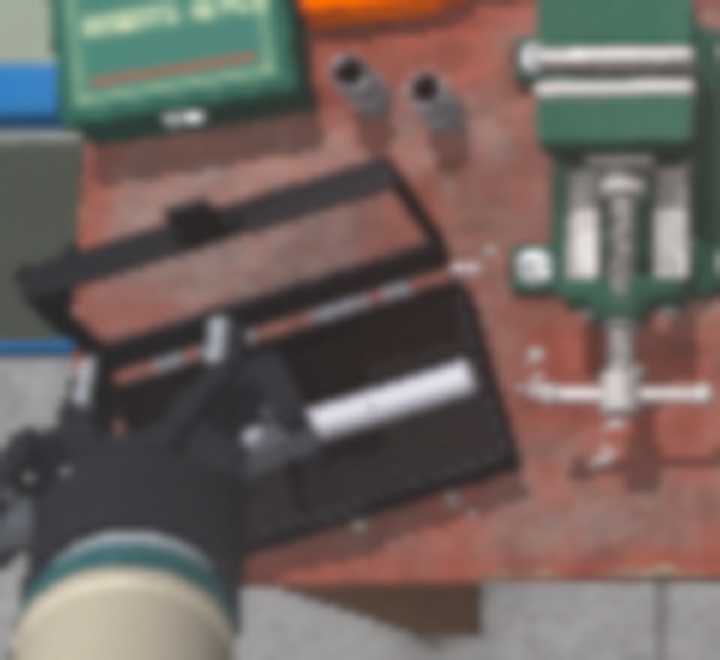

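```bash
python3 -c "
from h import *
move((.45,.30,.28),107.2);move((.43,.22,.28),17.2)"
```

```text
t 29.225 pos [0.4702 0.4021 0.2446] ROW [9.9, -91.5, -60.1] [0.0, 45.0, 0.0]
t 29.225 pos [0.4702 0.4021 0.2446] ROW [40.2, -162.0, -90.4] [35.2, 35.1, 85.0]
```

```bash
python3 -m jog '[0,-15,-15,0,8,0, 2,-35,-28,0,17,0, 5,-55,-40,0,26,0, 8,-75,-52,0,35,0, 10,-91,-60,0,44,0, 10,-91,-60,0,45,0, 10,-91,-60,0,45,0]' 0.5
python3 -c "
from h import *
move((.43,.22,.28),17.2)"
```

```text
clock: 30.1
position: [0.4498, 0.3003, 0.2779]
ee_rot: [-0.001, -0.149, 0.989, -0.0]
contact_force: [-0.1, -0.0, 0.0]
width: 0.0422
t 30.1 pos [0.4498 0.3003 0.2779] ROW [42.6, -70.9, -2.0] [-0.1, -0.1, 90.0]
```

```bash
python3 -m jog '[5,-8,0,0,0,10, 10,-16,0,0,0,20, 15,-24,0,0,0,30, 20,-32,0,0,0,40, 25,-40,0,0,0,50, 30,-50,0,0,0,60, 35,-60,0,0,0,70, 40,-68,0,0,0,80, 43,-71,0,0,0,89, 43,-71,0,0,0,90]'
python3 - <<'E'
from h import *
s=get_image('side');t=get_image('top');crop(s,'m1',220,110,290,180,8);crop(t,'m2',95,150,195,240,7)
crop(t,'m3',325,185,410,240,9)
print(st()[0]["position"])
E
```

```text
clock: 31.35
position: [0.428, 0.2201, 0.2795]
ee_rot: [-0.0, 0.592, 0.806, 0.0]
contact_force: [-0.2, 0.3, 0.5]
width: 0.0429
[0.42878587 0.22026628 0.27968737]
```

View pics/m1.png

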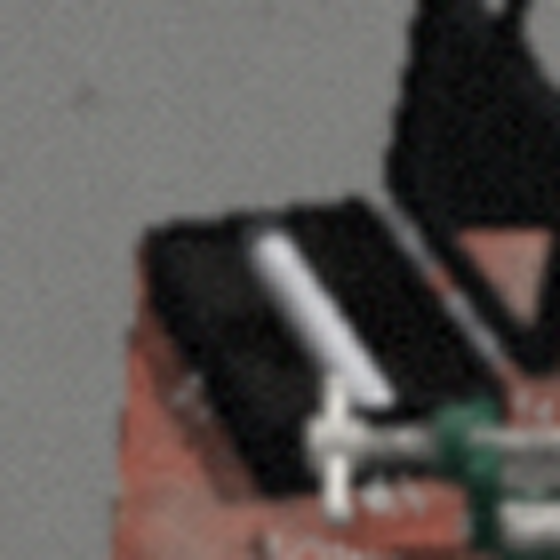

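View pics/m2.png

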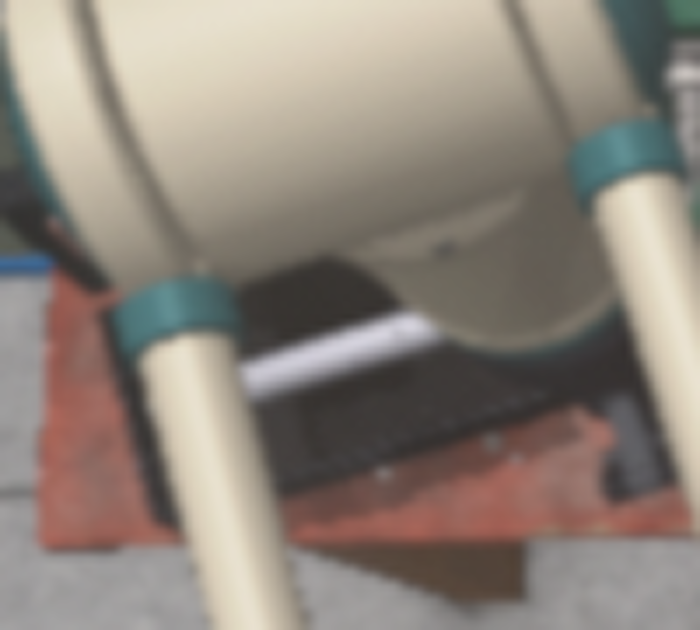

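View pics/m3.png

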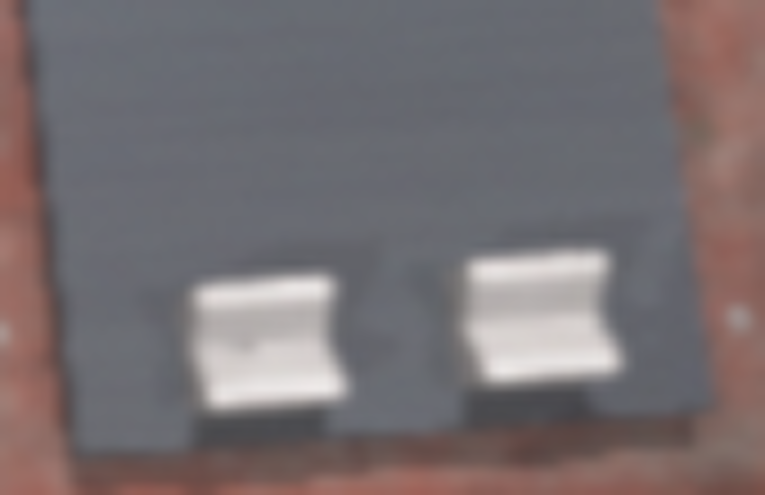

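Run:
```python
from h import *
s=get_image('side');t=get_image('top')
T=lambda v:np.array(v)/9-.5+[325,185]
L=[ray(t,T(v),.042)[:2] for v in((193,352),(333,343),(466,330),(599,320))]
print(np.round(L,4),"centres",((L[0]+L[1])/2).round(4),((L[2]+L[3])/2).round(4))
for n,d,bx in(("top",t,(120,185,165,212)),("side",s,(245,133,275,166))):
    b,m=seg(d,bx,lambda h,s_,v:(v>150)&(s_<60))
    vx,vy,x,y=cv2.fitLine(b.astype(np.float32),cv2.DIST_L2,0,.01,.01).ravel()
    a=(b-[x,y])@[vx,vy]
    e=[np.array([x,y])+k*np.array([vx,vy]) for k in(a.min(),a.max())]
    print(n,np.round(e,1),[ray(d,p,.030).round(4) for p in e])
    P=[ray(d,p,.030) for p in e];w=P[1]-P[0];print(np.degrees(np.arctan2(w[1],w[0])),np.linalg.norm(w))
    cv2.imwrite(f"pics/mb_{n}.png",m*255)
c=np.array([.470,.397]);a=np.radians(17.2);y=np.array([-np.sin(a),np.cos(a)]);print("bar org est",c-.005*y, "ends", c-.082*y, c+.0715*y)
```

```text
[[ 0.3851 -0.2222]
 [ 0.3873 -0.2697]
 [ 0.3908 -0.315 ]
 [ 0.3933 -0.3603]] centres [ 0.3862 -0.246 ] [ 0.392  -0.3376]
top [[118.2 206.7]
 [156.4 195.7]] [array([0.4521, 0.4719, 0.03  ]), array([0.4842, 0.356 , 0.03  ])]
-74.48260582176633 0.12029159939422482
side [[254.7 138.7]
 [264.9 165.2]] [array([0.4559, 0.4735, 0.03  ]), array([0.4893, 0.2885, 0.03  ])]
-79.77485807024313 0.18794117548013942
bar org est [0.47147854 0.39222361] ends [0.49424806 0.31866717] [0.44885687 0.4653024 ]
```

View pics/mb_side.png

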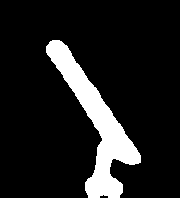

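Run:
```python
from h import *
s=get_image('side');t=get_image('top')
q=[np.array((474,376))/6-.5+[90,130],np.array((312,423))/6-.5+[90,130]]
q2=[np.array((250,380))/7-.5+[95,150],np.array((420,328))/7-.5+[95,150]]
S=[np.array((55,47))/6-.5+[245,133],np.array((128,155))/6-.5+[245,133]]
for n,d,Q in(("l10",t,q),("m2",t,q2),("side",s,S)):
    P=[ray(d,p,.031)[:2] for p in Q];w=P[1]-P[0];print(n,np.round(P,4),np.degrees(np.arctan2(w[1],w[0])),np.linalg.norm(w))
o1=boxpts((.4714,.3922),17.2,.018,.155,.015,.033)
overlay(s,'n1',[o1,boxpts((.470,.397),17.2,.1,.184,0,.036)],(220,110,290,180),8)
overlay(t,'n2',[o1,boxpts((.470,.397),17.2,.1,.184,0,.036)],(95,150,195,240),7)
```

```text
l10 [[0.4943 0.3187]
 [0.4713 0.4011]] 105.60451073295252 0.08553400965259897
m2 [[0.4602 0.4353]
 [0.4819 0.3615]] -73.53220702547385 0.0768909086191166
side [[0.4527 0.459 ]
 [0.4924 0.3312]] -72.7480428445368 0.1337928417012723
```

View pics/n1.png

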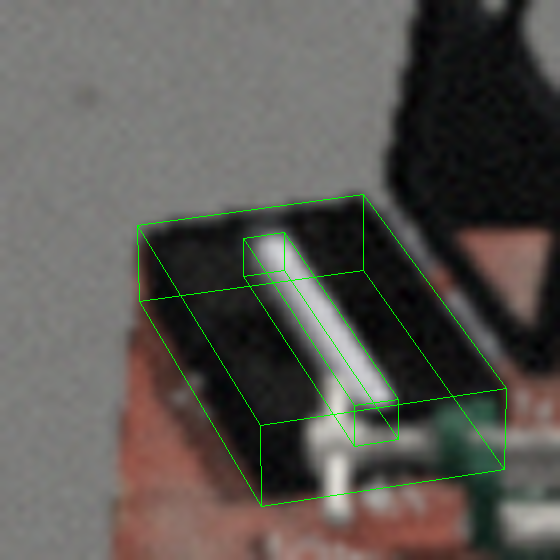

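View pics/n2.png

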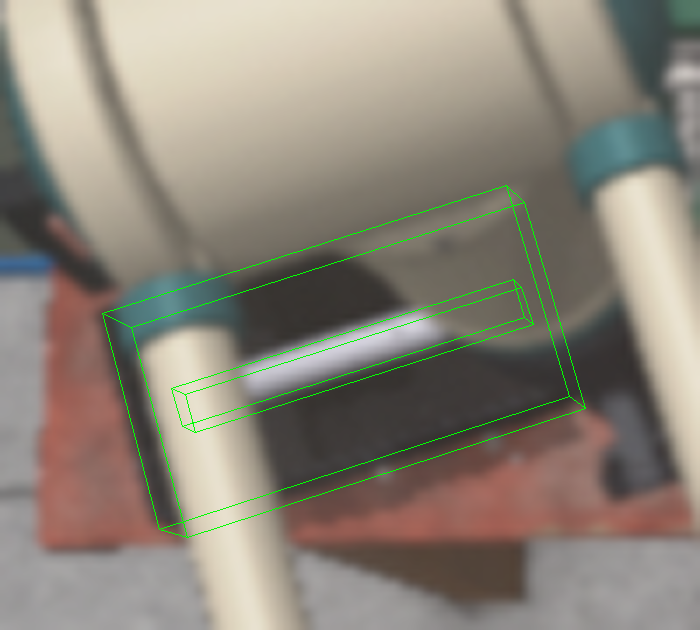

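```bash
python3 -c "
from h import *
move((.470,.394,.28),17);move((.47,.394,.06),17)"
```

```text
t 31.65 pos [0.4296 0.2202 0.2798] ROW [154.0, 90.2, -0.1] [-0.0, -0.0, 0.3]
t 31.65 pos [0.4296 0.2202 0.2798] ROW [153.8, 90.3, 219.9] [-0.0, -0.0, 0.3]
```

```bash
python3 -m jog '[40,23,0,0,0,0, 85,50,0,0,0,0, 125,73,0,0,0,0, 154,90,0,0,0,0, 154,90,30,0,0,0, 154,90,80,0,0,0, 154,90,130,0,0,0, 154,90,170,0,0,0, 154,90,180,0,0,0, 154,90,180,0,0,0]' 0.67
python3 -c "
from h import *
s=get_image('side');t=get_image('top');crop(s,'p1',215,90,305,180,7);crop(t,'p2',95,150,195,240,7)
move((.47,.394,.03),17)"
```

```text
clock: 32.9
position: [0.4704, 0.394, 0.1001]
ee_rot: [-0.0, 0.593, 0.805, 0.0]
contact_force: [0.3, -0.2, 0.7]
width: 0.0286
t 33.0 pos [0.4714 0.3946 0.1018] ROW [-0.3, -1.7, 71.8] [0.2, -0.1, 0.2]
```

View pics/p1.png

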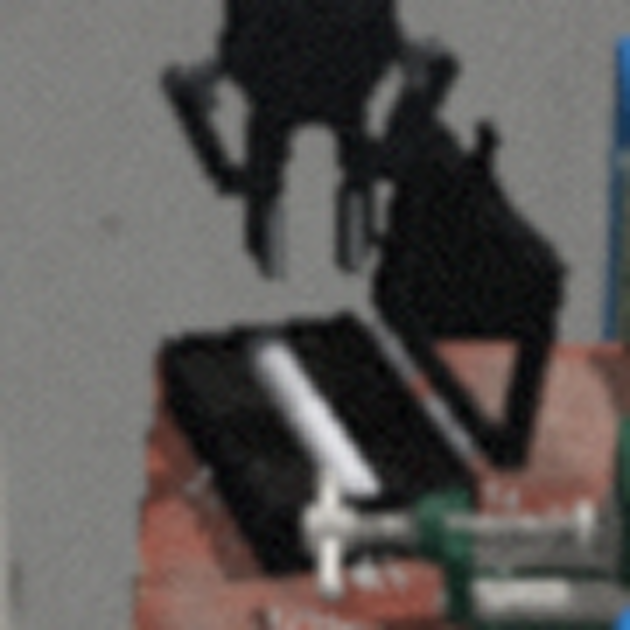

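View pics/p2.png

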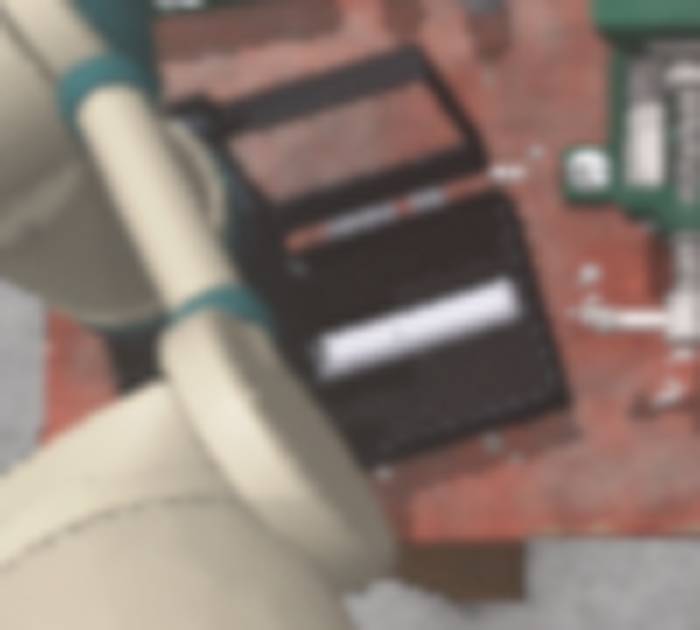

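```bash
python3 -m jog '[0,1.5,10,-5,0,0, 0,1.5,40,-5,0,0, 0,1.5,60,-5,0,0, 0,1.5,75,-5,0,0, 0,1.5,75,-5,0,0]'
python3 -c "
from h import *
s=get_image('side');t=get_image('top');crop(s,'p3',215,90,305,180,7)
s,M=st();print(s['position'],s['contact_force'],M[:,2])"
```

```text
clock: 33.62
position: [0.4715, 0.3942, 0.025]
ee_rot: [0.025, 0.593, 0.804, 0.035]
contact_force: [-1.1, 0.1, 0.0]
width: 0.0282
[0.47229349 0.39474351 0.02596851] [ 0.00922721 -0.65899472 -0.39200945] [ 0.08437143  0.02732642 -0.9960596 ]
```

View pics/p3.png

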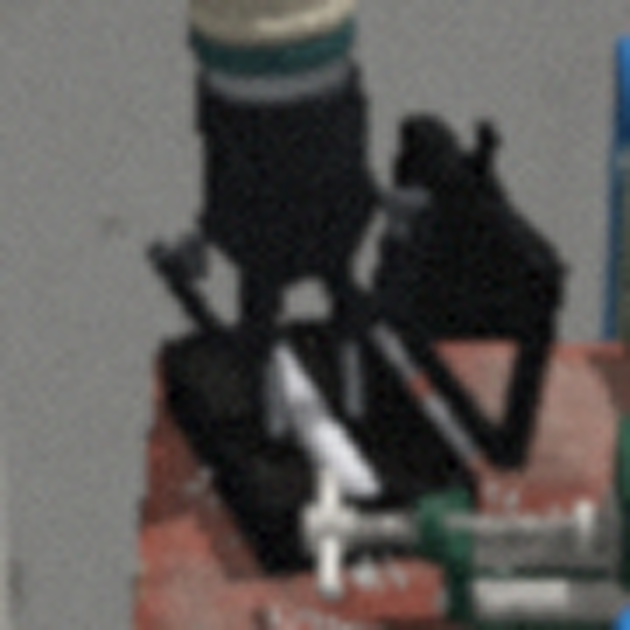

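```bash
python3 -m jog '[0,-1,10,0,0,0, 0,-1.7,19,0,0,0, 0,-1.7,19,0,0,0]'
python3 -m jog '[0,0,0,0,0,0, 0,0,0,0,0,0, 0,0,0,0,0,0, 0,0,0,0,0,0]' 1 60
python3 -m jog '[0,0.4,-5,0,0,0, 0,1.3,-15,0,0,0, 0,2.6,-30,0,0,0, 0,2.6,-30,0,0,0]'
python3 -c "
from h import *
s=get_image('side');t=get_image('top');crop(s,'p4',215,90,305,180,7)"
```

```text
clock: 34.1
position: [0.4708, 0.3938, 0.0049]
ee_rot: [0.025, 0.593, 0.804, 0.034]
contact_force: [0.5, -0.6, -0.5]
width: 0.0285
clock: 34.6
position: [0.4737, 0.3951, 0.0064]
ee_rot: [0.027, 0.593, 0.804, 0.037]
contact_force: [5.2, 0.8, -2.6]
width: 0.0157
clock: 35.1
position: [0.4718, 0.3947, 0.0375]
ee_rot: [0.026, 0.593, 0.804, 0.036]
contact_force: [-0.6, -0.3, -3.3]
width: 0.0158
```

View pics/p4.png

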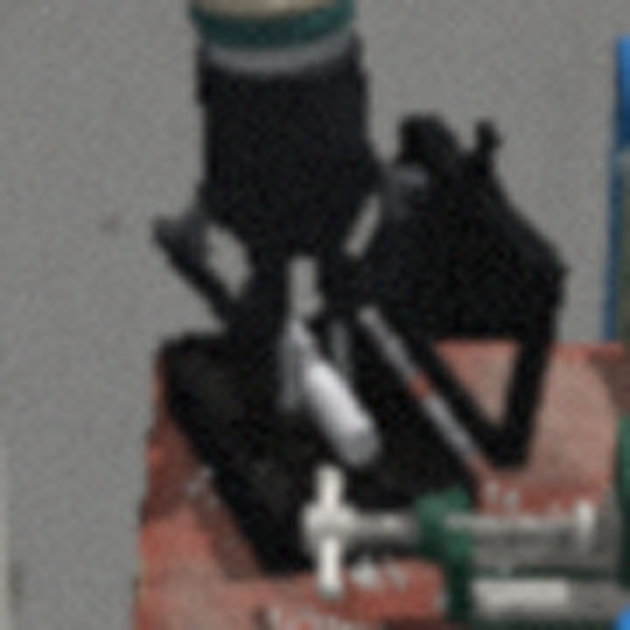

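```bash
python3 -m jog '[0,4.4,-50,0,0,0, 0,8.7,-100,0,0,0, 0,13,-150,0,0,0, 0,17,-190,2,0,0, 0,18.5,-212,5,0,0, 0,18.5,-212,5,0,0, 0,18.5,-212,5,0,0]'
python3 -c "
from h import *
move((.391,-.2929,.24),3.5)"
```

```text
clock: 36.08
position: [0.4703, 0.3934, 0.2468]
ee_rot: [-0.001, 0.593, 0.805, -0.002]
contact_force: [-1.0, -1.0, -4.7]
width: 0.0156
t 36.075 pos [0.4703 0.3934 0.2468] ROW [-632.0, -279.0, 8.1] [-0.2, 0.1, 13.7]
```

```bash
python3 -m jog '[-15,-7,0,0,0,0, -45,-20,0,0,0,1, -85,-38,0,0,0,2, -130,-57,0,0,0,3, -175,-77,0,0,0,4, -220,-97,0,0,0,5, -265,-117,0,0,0,6, -310,-137,0,0,0,7, -355,-157,0,0,0,8, -400,-177,0,0,0,9]'
python3 -c "
from h import *
move((.391,-.2929,.24),3.5)"
```

```text
clock: 37.33
position: [0.4186, -0.0421, 0.2478]
ee_rot: [-0.001, 0.655, 0.756, -0.001]
contact_force: [0.6, 0.1, -3.5]
width: 0.0158
t 37.325 pos [ 0.4186 -0.0421  0.2478] ROW [-244.3, -63.1, 7.9] [-0.1, -0.0, 4.7]
```

```bash
python3 -m jog '[-45,-12,0,0,0,1, -90,-24,0,0,0,2, -135,-35,0,0,0,3, -180,-47,0,0,0,4, -215,-56,0,0,0,4.7, -238,-62,0,0,0,4.7, -245,-64,10,0,0,4.7, -245,-64,50,0,0,4.7, -245,-64,100,0,0,4.7, -245,-64,140,0,0,4.7]'
python3 -m jog '[0,0,20,0,0,0, 0,0,20,0,0,0, 0,0,20,0,0,0]'
python3 -c "
from h import *
s=get_image('side');t=get_image('top')
z=st()[0]['position'][2];p=st()[0]['position'];print(p)
b=boxpts(p,3.5,.018,.154,z+.009,z+.027)
overlay(s,'q1',[b],(185,230,305,355),6);crop(t,'q2',310,180,420,245,7)
move((.391,-.2929,.06),3.5)"
```

```text
clock: 38.58
position: [0.3907, -0.2896, 0.106]
ee_rot: [-0.002, 0.685, 0.729, 0.0]
contact_force: [0.0, -0.6, -4.6]
width: 0.0158
clock: 38.95
position: [0.3927, -0.2918, 0.0891]
ee_rot: [0.0, 0.685, 0.729, 0.0]
contact_force: [-0.9, 0.5, -4.0]
width: 0.016
[ 0.39309732 -0.29237344  0.08970551]
t 39.05 pos [ 0.3931 -0.2924  0.0897] ROW [-0.4, -2.2, 29.7] [0.1, 0.1, 0.0]
```

View pics/q1.png

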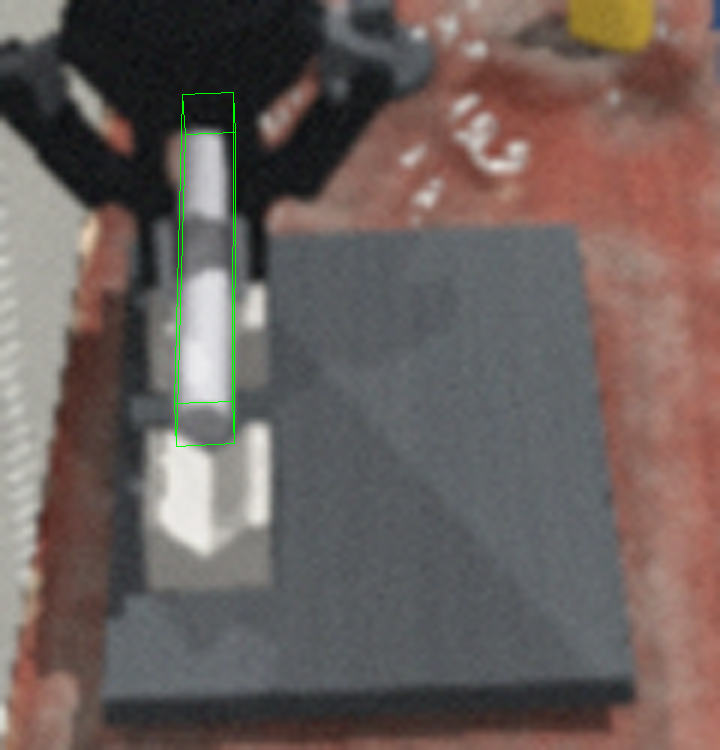

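View pics/q2.png

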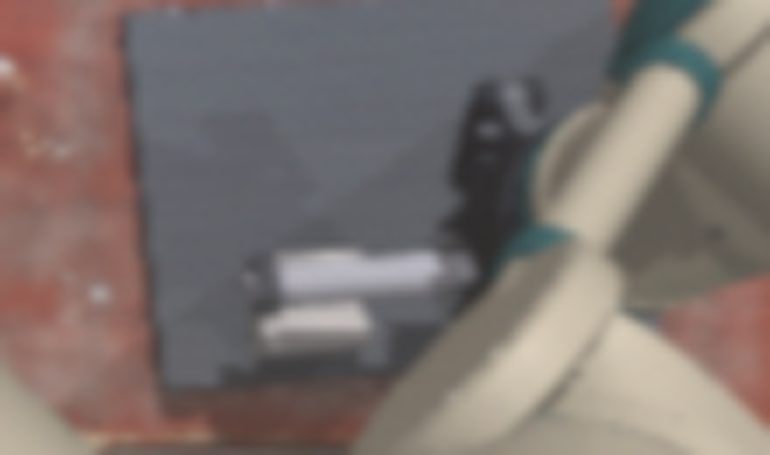

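```bash
python3 -m jog '[-0.3,-1,15,0,0,0, -0.3,-2,30,0,0,0, -0.3,-2,42,0,0,0, -0.3,-2,46,0,0,0, -0.3,-2,46,0,0,0]'
python3 -c "
from h import *
s=get_image('side');t=get_image('top');crop(s,'q3',185,250,285,350,7);move((.391,-.2929,.037),3.5)"
```

```text
clock: 39.67
position: [0.3906, -0.2925, 0.0427]
ee_rot: [-0.0, 0.685, 0.729, -0.0]
contact_force: [0.2, 0.6, -3.7]
width: 0.0158
t 39.775 pos [ 0.3909 -0.2927  0.043 ] ROW [-0.2, 0.1, 6.0] [0.0, 0.0, 0.0]
```

View pics/q3.png

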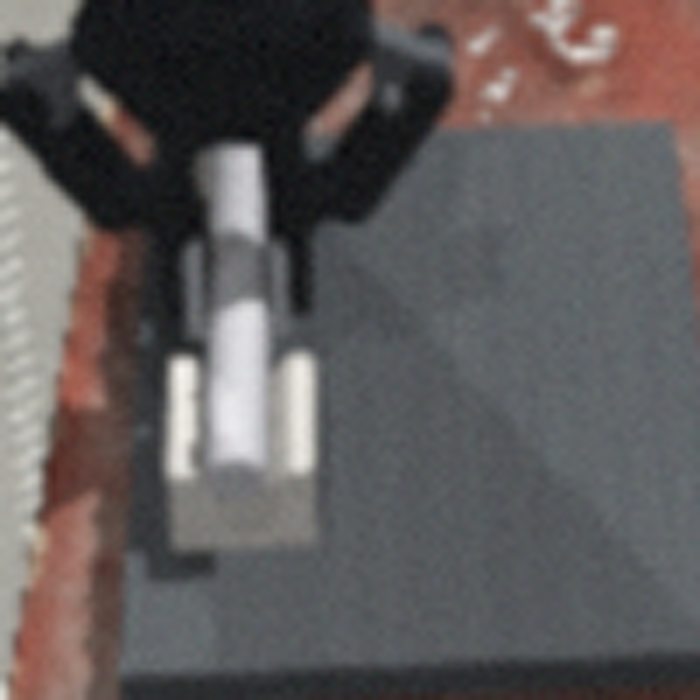

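```bash
python3 -m jog '[0,0,3,0,0,0, 0,0,5.5,0,0,0, 0,0,5.5,0,0,0]'; python3 -m jog '[0,0,0.7,0,0,0, 0,0,0.7,0,0,0]';python3 -m jog '[0,0,0.7,0,0,0, 0,0,0.7,0,0,0]'
```

```text
clock: 40.15
position: [0.3906, -0.2925, 0.037]
ee_rot: [-0.0, 0.685, 0.729, 0.0]
contact_force: [1.3, -0.1, -3.0]
width: 0.0155
clock: 40.4
position: [0.3908, -0.2925, 0.0367]
ee_rot: [0.0, 0.685, 0.729, 0.0]
contact_force: [0.3, 1.1, 1.0]
width: 0.0159
clock: 40.65
position: [0.391, -0.2926, 0.0365]
ee_rot: [0.0, 0.685, 0.729, 0.0]
contact_force: [-0.3, 2.1, 5.3]
width: 0.0159
```

```bash
python3 -m jog '[0,0,0,0,0,0, 0,0,0,0,0,0, 0,0,0,0,0,0]' 0.65
python3 -m jog '[0,0,-10,0,0,0, 0,0,-30,0,0,0, 0,0,-70,0,0,0, 0,0,-120,0,0,0, 0,0,-160,0,0,0, 40,0,-180,0,0,0, 90,0,-180,0,0,0, 135,0,-180,0,0,0, 165,0,-180,0,0,0, 165,0,-180,0,0,0]'
python3 -c "
from h import *
s=get_image('side');t=get_image('top');crop(s,'r1',190,240,300,350,6);crop(t,'r2',310,180,420,250,7);print(st()[0]['position'])"
```

```text
clock: 41.02
position: [0.3904, -0.2924, 0.0355]
ee_rot: [-0.0, 0.685, 0.729, -0.0]
contact_force: [0.8, -0.2, 0.1]
width: 0.0301
clock: 42.28
position: [0.3799, -0.1261, 0.2164]
ee_rot: [0.0, 0.684, 0.73, 0.0]
contact_force: [-0.2, -1.5, 0.2]
width: 0.0298
[ 0.38072014 -0.12825192  0.21630117]
```

View pics/r1.png

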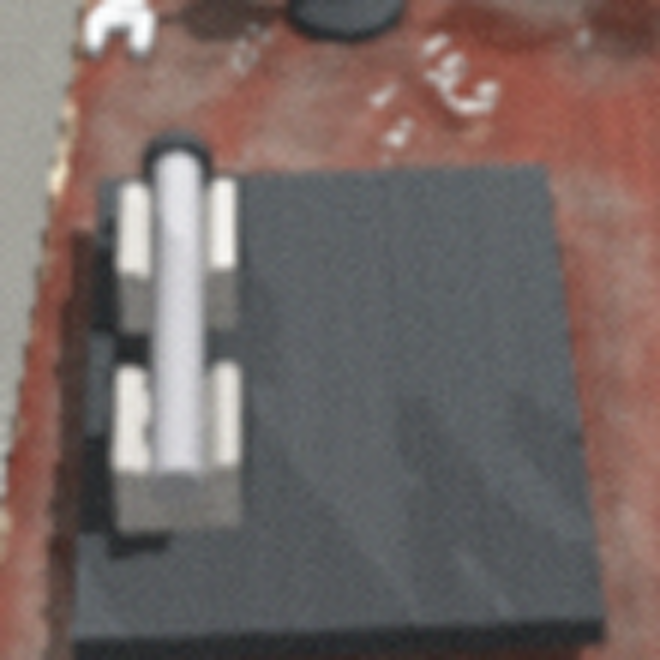

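View pics/r2.png

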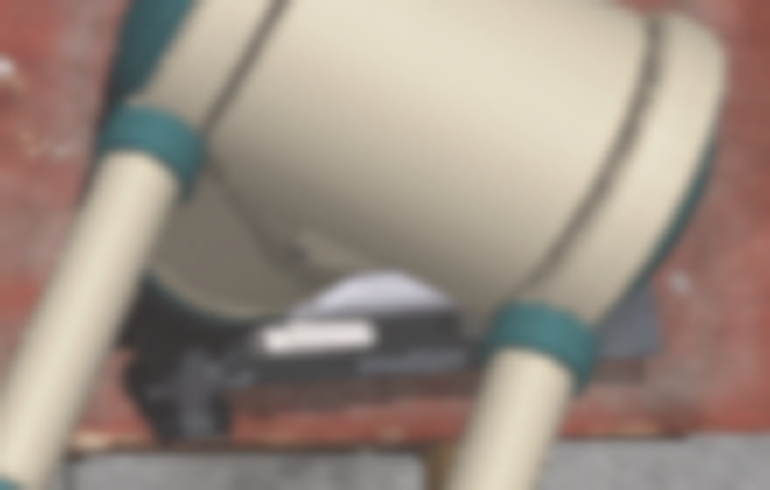

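```bash
python3 -c "
from h import *
move((.4405,-.050,.2163),6);move((.4405,-.050,.075),6)"
```

```text
t 42.375 pos [ 0.3807 -0.1283  0.2163] ROW [74.4, 64.5, -0.0] [0.0, 0.1, -2.4]
t 42.375 pos [ 0.3807 -0.1283  0.2163] ROW [74.5, 64.5, 141.3] [0.0, 0.1, -2.4]
```

```bash
python3 -m jog '[25,22,0,0,0,-1, 60,50,0,0,0,-2.4, 74.5,64.5,0,0,0,-2.4, 74.5,64.5,30,0,0,-2.4, 74.5,64.5,80,0,0,-2.4, 74.5,64.5,110,0,0,-2.4, 74.5,64.5,110,0,0,-2.4, 74.5,64.5,110,0,0,-2.4]' 0.5
python3 -c "
from h import *
s=get_image('side');t=get_image('top');crop(s,'u1',195,160,295,260,7);crop(t,'u2',255,180,325,245,8)
print((proj(s,[[.4405,-.05,.085],[.4405,-.05,0]])-[195,160])*7);move((.4405,-.050,.043),6)"
```

```text
clock: 43.38
position: [0.4416, -0.0505, 0.1067]
ee_rot: [0.001, 0.67, 0.742, 0.0]
contact_force: [0.0, -0.2, 0.1]
width: 0.0428
[[356.66348085 370.93236413]
 [360.67704758 566.02029575]]
t 43.475 pos [ 0.4417 -0.0502  0.1072] ROW [0.4, -1.3, 64.2] [0.2, 0.0, -0.1]
```

View pics/u1.png

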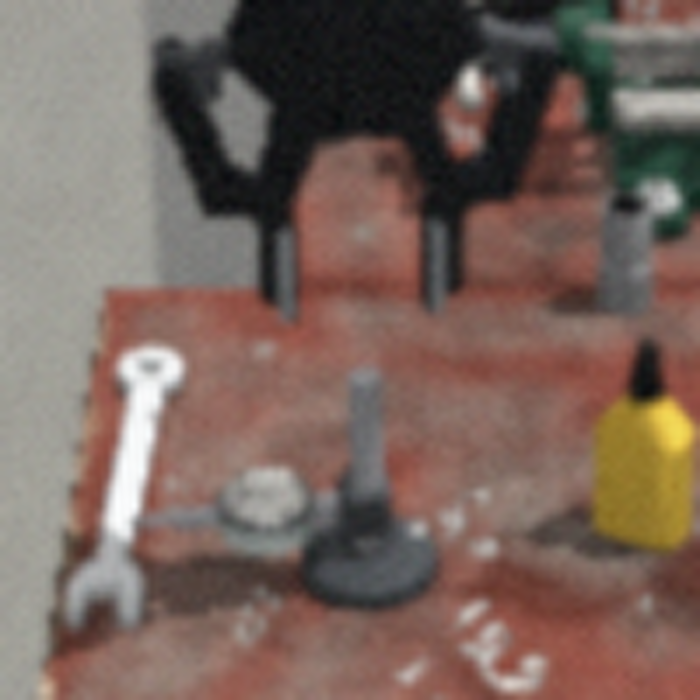

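View pics/u2.png

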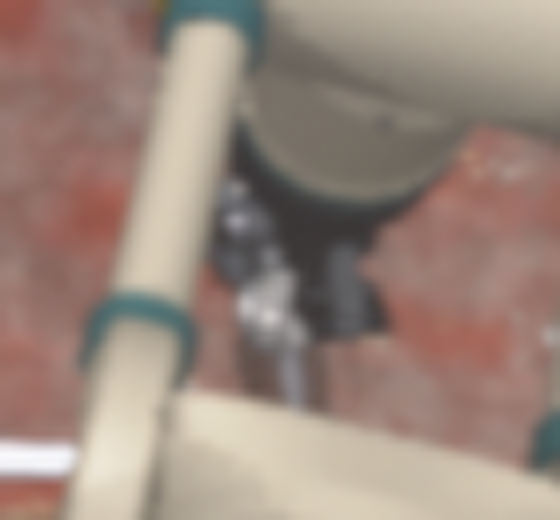

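```bash
python3 -m jog '[0,2,25,0,0,0, 0,2,50,0,0,0, 0,2,62,0,0,0, 0,2,62,0,0,0]'
python3 -c "
from h import *
s=get_image('side');crop(s,'u3',195,160,295,260,7);print(st()[0]['contact_force'],st()[0]['position'])"
```

```text
clock: 43.98
position: [0.4422, -0.0492, 0.0438]
ee_rot: [-0.0, 0.67, 0.743, -0.0]
contact_force: [-0.9, -0.5, 0.5]
width: 0.0426
[0.39439316 0.14155459 0.7142157 ] [ 0.44272974 -0.04936443  0.0443193 ]
```

View pics/u3.png

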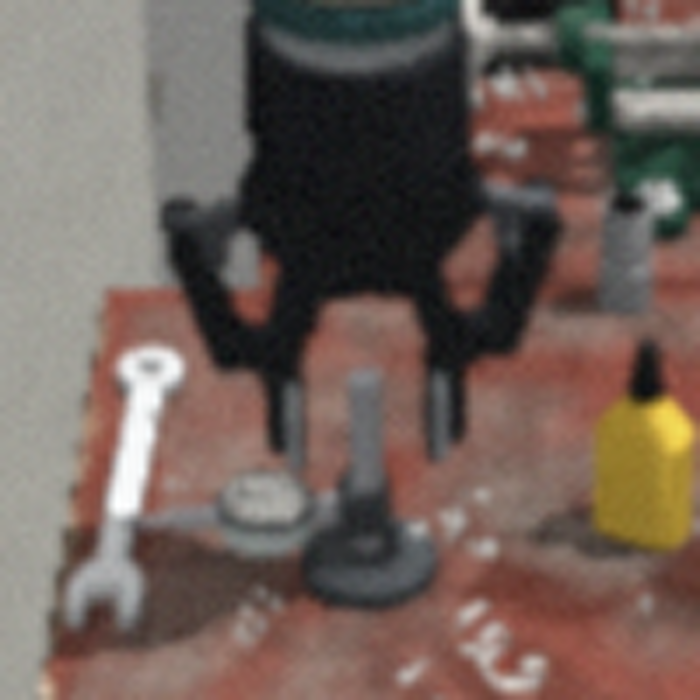

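```bash
python3 -m jog '[0,0,0,0,0,0, 0,0,0,0,0,0, 0,0,0,0,0,0, 0,0,0,0,0,0, 0,0,0,0,0,0]' 1 60
python3 -m jog '[0,0,-5,0,0,0, 0,0,-15,0,0,0, 0,0,-30,0,0,0, 0,0,-45,0,0,0, 0,0,-45,0,0,0]'
python3 -c "
from h import *
s=get_image('side');crop(s,'u4',195,140,295,250,6);move((.4928,-.2865,.1493),3.5)"
```

```text
clock: 44.65
position: [0.4425, -0.0494, 0.0446]
ee_rot: [0.0, 0.67, 0.743, 0.0]
contact_force: [-0.8, 0.4, 6.6]
width: 0.0105
clock: 45.28
position: [0.4431, -0.0494, 0.0898]
ee_rot: [0.001, 0.67, 0.743, 0.001]
contact_force: [-0.3, -1.2, -4.5]
width: 0.0103
t 45.325 pos [ 0.4424 -0.0492  0.0891] ROW [-241.2, 25.6, -60.2] [0.0, -0.0, 2.4]
```

View pics/u4.png

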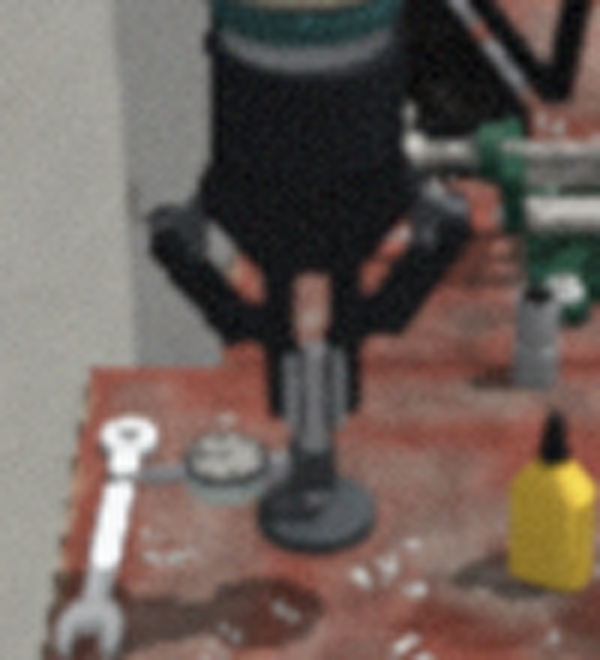

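```bash
python3 -m jog '[0,0,-20,0,0,0, 0,0,-45,0,0,0, -10,1,-60,0,0,0, -35,4,-60,0,0,0.4, -65,7,-60,0,0,0.8, -100,11,-60,0,0,1.2, -135,14,-60,0,0,1.6, -170,18,-60,0,0,2, -200,21,-60,0,0,2.4, -225,24,-60,0,0,2.4]'
python3 -m jog '[-12,1.5,0,0,0,0, -16,1.5,0,0,0,0, -16,1.5,20,0,0,0, -16,1.5,45,0,0,0, -16,1.5,60,0,0,0, -16,1.5,60,0,0,0, -16,1.5,60,0,0,0]'
python3 -c "
from h import *
s=get_image('side');t=get_image('top');crop(s,'v1',190,230,310,350,6);crop(t,'v2',310,160,420,245,7);move((.4928,-.2865,.072),3.5)"
```

```text
clock: 46.58
position: [0.4889, -0.2714, 0.1475]
ee_rot: [-0.001, 0.685, 0.728, -0.0]
contact_force: [0.2, -0.4, -3.2]
width: 0.0104
clock: 47.45
position: [0.4923, -0.2866, 0.0894]
ee_rot: [0.0, 0.685, 0.729, 0.0]
contact_force: [0.2, 0.9, -3.4]
width: 0.0101
t 47.55 pos [ 0.4924 -0.2868  0.0897] ROW [0.3, 0.4, 17.7] [0.1, 0.1, 0.0]
```

View pics/v1.png

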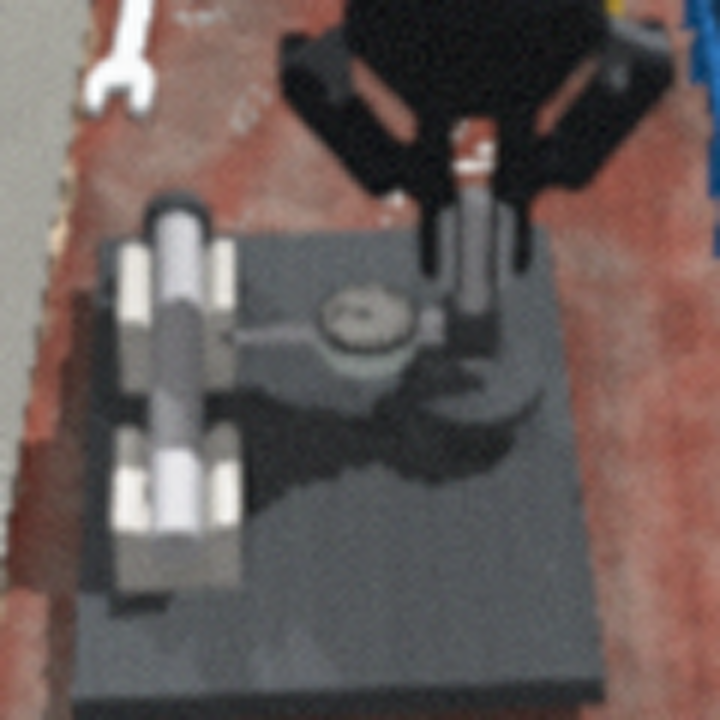

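View pics/v2.png

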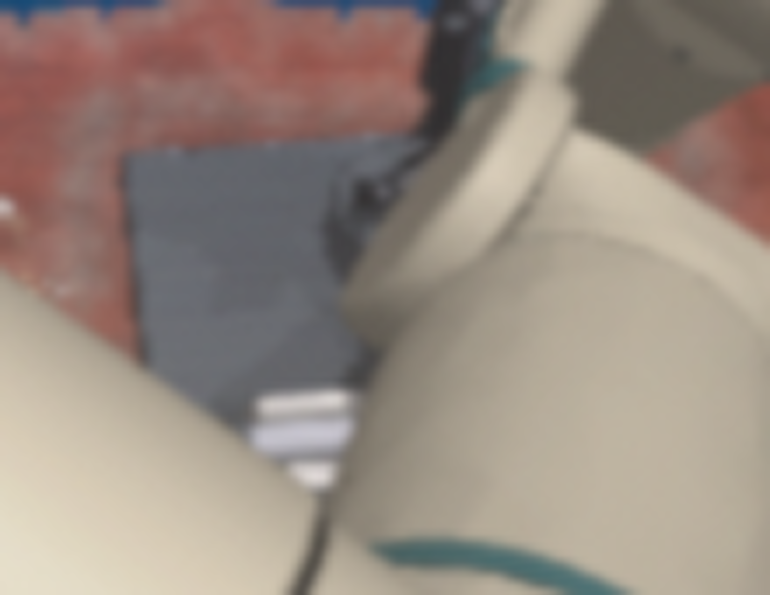

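Run:
```python
from h import *
s=get_image('side')
S=lambda v:np.array(v)/6-.5+[190,230]
tip=ray(s,S((236,338)),.074);dial=ray(s,S((367,320)),.085);post=ray(s,S((477,190)),.130)
xd=np.array([np.cos(np.radians(3.5)),np.sin(np.radians(3.5))]);yd=np.array([-xd[1],xd[0]])
mid=np.array([.391,-.2927])
for n,p in(("tip",tip),("dial",dial),("post",post)):print(n,p.round(4),"rel mid",((p[:2]-mid)@xd).round(4),((p[:2]-mid)@yd).round(4))
# bar axis check by side: bar centre cols at near end & far
for v in((179,300),(178,520)):p=ray(s,S(v),.060);print(p.round(4),((p[:2]-mid)@xd).round(4))
```

```text
tip [ 0.4118 -0.2943  0.074 ] rel mid 0.0206 -0.0028
dial [ 0.4562 -0.2975  0.085 ] rel mid 0.0648 -0.0088
post [ 0.4928 -0.2843  0.13  ] rel mid 0.1022 0.0022
[ 0.3895 -0.2598  0.06  ] 0.0005
[ 0.3965 -0.3634  0.06  ] 0.0011
```

```bash
python3 -m jog '[0,0,8,0,0,0, 0,0,14,0,0,0, 0,0,18,0,0,0, 0,0,18,0,0,0]';python3 -m jog '[0,0,1,0,0,0, 0,0,1,0,0,0]';python3 -m jog '[0,0,0.8,0,0,0, 0,0,0.8,0,0,0]'
```

```text
clock: 48.1
position: [0.4915, -0.2863, 0.0702]
ee_rot: [-0.001, 0.685, 0.729, -0.0]
contact_force: [-0.1, 0.5, -3.5]
width: 0.01
clock: 48.35
position: [0.4918, -0.2865, 0.0697]
ee_rot: [-0.0, 0.685, 0.729, -0.0]
contact_force: [0.3, -0.0, -3.5]
width: 0.0103
clock: 48.6
position: [0.4919, -0.2865, 0.0696]
ee_rot: [0.0, 0.685, 0.729, -0.0]
contact_force: [-2.1, 1.6, 4.8]
width: 0.0101
```

```bash
python3 -m jog '[0,0,0,0,0,0, 0,0,0,0,0,0, 0,0,0,0,0,0]' 0.5
python3 -m jog '[0,0,-10,0,0,0, 0,0,-40,0,0,0, 0,0,-90,0,0,0, 0,0,-140,0,0,0, 45,0,-160,0,0,0, 100,0,-160,0,0,0, 155,0,-160,0,0,0, 210,0,-160,0,0,0, 265,0,-160,0,0,0, 320,0,-160,0,0,0]'
python3 -m jog '[50,0,0,0,0,0, 100,0,0,0,0,0, 130,0,0,0,0,0, 130,0,0,0,0,0]'
python3 -c "
from h import *
s=get_image('side');t=get_image('top');crop(s,'w1',190,240,300,350,7);crop(t,'w2',320,165,410,245,8);cv2.imwrite('pics/w3.png',t['frame'][:,:,::-1])
crop(t,'w4',320,165,410,245,8)"
```

```text
clock: 48.98
position: [0.4918, -0.2865, 0.0687]
ee_rot: [-0.0, 0.685, 0.729, -0.0]
contact_force: [0.6, -0.3, -0.1]
width: 0.0424
clock: 50.22
position: [0.472, 0.0346, 0.2298]
ee_rot: [0.0, 0.685, 0.728, 0.001]
contact_force: [0.7, -0.2, -0.4]
width: 0.0428
clock: 50.72
position: [0.4639, 0.1644, 0.2296]
ee_rot: [-0.0, 0.684, 0.73, 0.0]
contact_force: [-0.3, -1.6, 0.0]
width: 0.0427
```

View pics/w1.png

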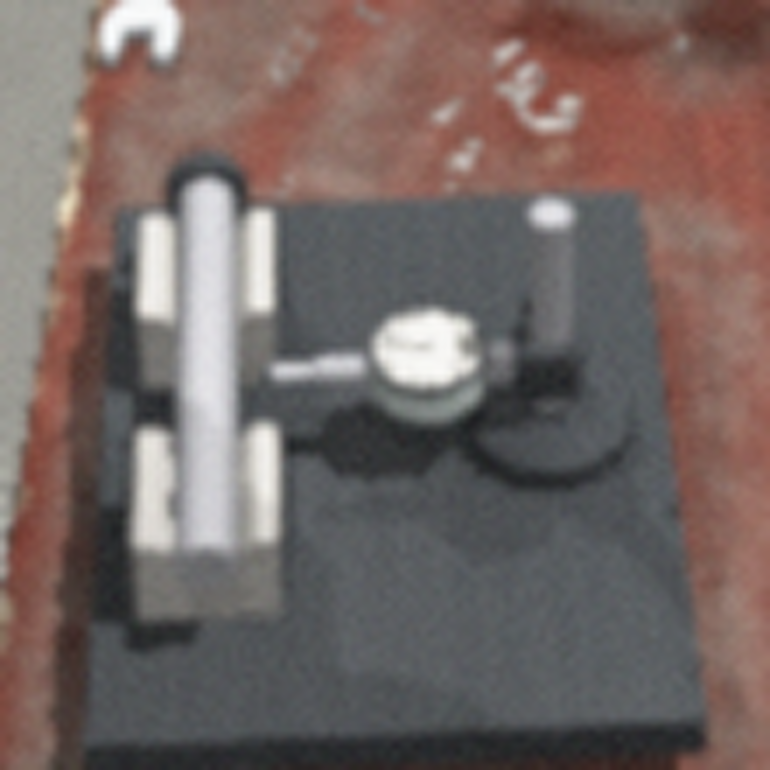

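View pics/w2.png

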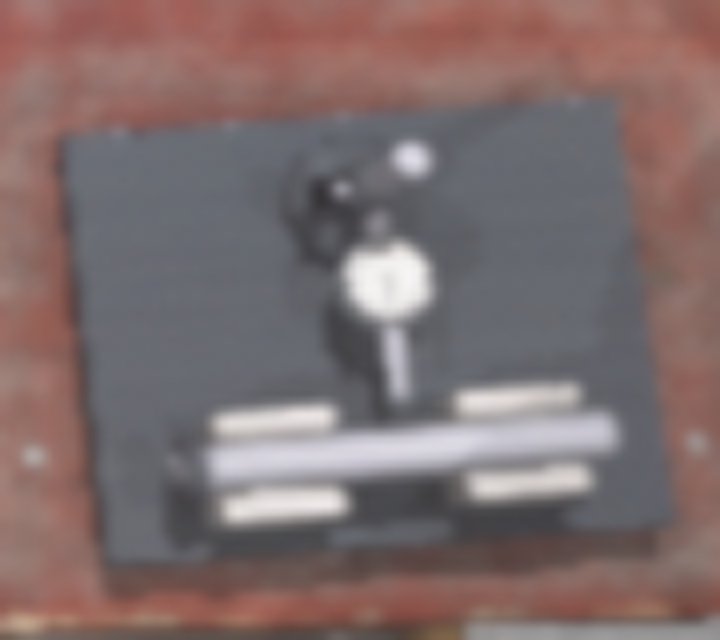

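Run:
```python
from h import *
s=get_image('side');t=get_image('top')
T=lambda v:np.array(v)/8-.5+[320,165]
a=np.radians(3.4);xd=np.array([np.cos(a),np.sin(a)]);yd=np.array([-xd[1],xd[0]])
c=np.array([.4417,-.290])
def P(n,v,z):
    p=ray(t,T(v),z)[:2];print(n,p.round(4),"plate mm",(1000*(p-c)@xd).round(1),(1000*(p-c)@yd).round(1));return p
tip=P("tip",(401,403),.054);sb=P("stembase",(393,330),.054);d=P("dial",(388,282),.064);post=P("posttop",(411,160),.110)
w=tip-sb;print("stem heading",np.degrees(np.arctan2(w[1],w[0])));w=tip-post;print("post-tip",np.degrees(np.arctan2(w[1],w[0])),np.linalg.norm(w))
w=tip-d;print("dial-tip",np.degrees(np.arctan2(w[1],w[0])))
P("bar R end",(620,432),.060);P("bar L plain",(206,466),.060);P("bar mid back edge",(401,420),.056)
for n,v in dict(LbackL=(210,424),LbackR=(339,413),LfrontL=(220,513),LfrontR=(351,500),RbackL=(454,404),RbackR=(582,391),RfrontL=(464,492),RfrontR=(594,479)).items():P(n,v,.055)
# bar line
b,m=seg(t,(344,214,398,226),lambda h,s_,v:(v>150)&(s_<60))
# plate refit
b,m=seg(t,(320,165,412,245),lambda h,s_,v:(s_<48));q,_=quad(b);Q=np.array([ray(t,p,.025)[:2] for p in q]);print("plate",Q.mean(0).round(4),Q.round(4).tolist())
```

```text
tip [ 0.4089 -0.2925] plate mm -32.9 -0.5
stembase [ 0.4367 -0.2915] plate mm -5.1 -1.2
dial [ 0.4535 -0.2879] plate mm 11.9 1.4
posttop [ 0.4908 -0.2855] plate mm 49.2 1.5
stem heading -178.03272233395143
post-tip -175.15727184649876 0.08217106522311227
dial-tip -174.17139816012624
bar R end [ 0.3957 -0.372 ] plate mm -50.8 -79.1
bar L plain [ 0.3859 -0.2159] plate mm -51.3 77.3
bar mid back edge [ 0.4022 -0.2914] plate mm -39.5 1.0
LbackL [ 0.4022 -0.2196] plate mm -35.2 72.6
LbackR [ 0.4054 -0.2685] plate mm -34.9 23.6
LfrontL [ 0.3688 -0.2213] plate mm -68.7 72.9
LfrontR [ 0.3726 -0.2707] plate mm -67.8 23.4
RbackL [ 0.408  -0.3121] plate mm -35.0 -20.1
RbackR [ 0.412  -0.3609] plate mm -33.9 -69.0
RfrontL [ 0.3748 -0.3133] plate mm -68.2 -19.3
RfrontR [ 0.3787 -0.3626] plate mm -67.2 -68.7
plate [ 0.4412 -0.2894] [[0.5201, -0.1746], [0.5341, -0.3956], [0.3619, -0.4048], [0.3486, -0.1827]]
```

Run:
```python
from h import *
from scipy.ndimage import map_coordinates
s=get_image('side');t=get_image('top')
a=np.radians(3.4);xd=np.array([np.cos(a),np.sin(a)]);yd=np.array([-xd[1],xd[0]])
c=np.array([.4417,-.290])
def prof(d,px,z):
    ys=np.arange(-.1,.1,.0002)
    W=np.array([[*(c+px*xd+y*yd),z] for y in ys]);uv=proj(d,W)
    g=cv2.cvtColor(d["frame"],cv2.COLOR_RGB2GRAY).astype(float)
    return ys,map_coordinates(g,[uv[:,1],uv[:,0]],order=1)
for n,d in(("top",t),("side",s)):
  for px in(-.0335,-.035,-.066,-.068):
    ys,p=prof(d,px,.055)
    hi=np.percentile(p,90);lo=np.percentile(p,25);th=(hi+lo)/2
    k=np.where(np.diff((p>th).astype(int)))[0];print(n,px,round(lo),round(hi),(ys[k]*1000).round(1))
```

```text
top -0.0335 100 212 [-66.8 -21.2  25.4  70.2]
top -0.035 98 216 [-67.  -21.   24.8  70.6]
top -0.066 86 221 [-67.6 -21.6  25.6  71.6]
top -0.068 86 224 [-67.  -22.2  25.2  71.6]
side -0.0335 112 230 [-68.4 -23.8  23.6  69.2]
side -0.035 112 234 [-68.2 -23.6  23.2  69.4]
side -0.066 112 233 [-68.6 -24.6  22.8  68.6]
side -0.068 105 234 [-68.  -24.6  23.   69.2]
```

```bash
python3 -c "
from h import *
s=get_image('side');cv2.imwrite('pics/x1.png',cv2.resize(s['frame'][:,150:330,::-1],None,fx=1.5,fy=1.5));print(st()[0]['clock'],st()[0]['contact_force'])"
```

```text
51.075 [0.01136986 0.04610758 0.11559313]
```

View pics/x1.png

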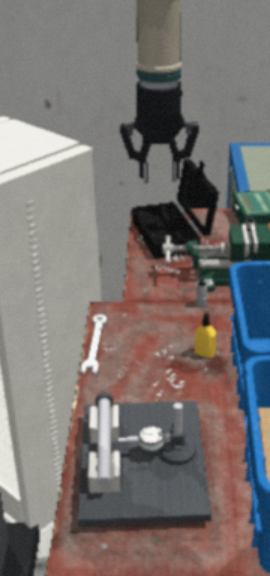

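The picture shows the lid standing open, the bar lying in both blocks, the indicator upright, the sleeve and bottle where they were, and the arm clear of everything. I'm handing the job in.

```bash
python3 -c "
from rig import *
print(sign_off())"
```

```text
the job is handed in; nothing more can be done
None
```

The job is done and handed in at about 51 s. I placed both V-blocks on the plate, swung the lid back against its stop, laid the bar in the Vs with its collar outside the left block, and stood the indicator behind it.

**What the last checks showed:**

| Check | Measured | Asked |
|---|---|---|
| Block spacing, centre to centre (both cameras agree) | about 92 mm | 90 mm |
| Midpoint of the pair, left to right | about 2 mm left of plate centre | centred |
| Block centres, in from the near edge | about 34 mm | 35 mm |
| Bar origin relative to the pair's midpoint | about 2.5 mm to the right | midway |
| Indicator tip to bar | about 8–9 mm | about 8 mm |
| Stem aim relative to the pair's midpoint | about 2.4 mm to the right | midway |
| Stem angle off square to the bar | about 1° on average (single readings from 1.4° one way to 2.4° the other) | square |

- **Left block:** it sits about 2–3 mm too far left, which accounts for most of the left-to-right offsets above. I left it, because shifting it under the seated bar risked disturbing the bar.
- **Other things:** the lid stayed open by itself, the sleeve and bottle were not touched, and the indicator was never tipped.
- **Fingertip height:** the fingertips turned out to be roughly 20–25 mm farther back than the stated 19 mm. While finding this I pressed on the first V-block with up to about 50 N through the fingertips. After that I allowed for it in every grasp, and no harm showed.

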